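# Upend a rinsed juice bottle on the drying rack's free peg

### The arm

A 7-joint arm with a two-finger parallel gripper is mounted at the origin on the work surface. World frame = base frame: x ahead of the robot, y to its left, z up, the work surface at z = 0. Lengths are in m, angles in rad, forces in N, time in s.
With the tool pointing down it reaches from about 0.425 to 0.925 m from the base axis. Payload 6.8 kg.
Tool frame: the origin (TCP) lies at the very end of the fingers, on their centre line; the grasp point (between the pads) lies 19 mm behind it (r.grip_depth is the distance from the TCP to the grasp point, in m); z points along the fingers, y is the direction in which the jaws open and shut (so a half turn about z gives the same grasp; the last joint's range is limited). The gripper opens to 85 mm and grips with 20 to 120 N. Pads are 22 mm wide; open, the fingers measure 114 mm over their backs; the gripper's body (76 mm by 85 mm) begins 54 mm behind the grasp point. The pads swing forward as they close: fully open they stand 13 mm farther back than shut.
Start: joints at [1.186, 0.477, 0.022, 1.555, -0.011, 1.109, -0.083], TCP at [0.184, -0.649, 0.231] pointing down, gripper open.
Joint ranges: [-2.96, 2.96], [-0.34, 2.1], [-1.41, 1.46], [0.24, 2.44], [-1.37, 4.51], [0.17, 1.92], [-2.96, 2.96]. Speed limits (rad/s): [2.39, 2.39, 3.14, 3.14, 3.14, 3.14, 3.14].

### API

Orientations are given as a rotation vector (axis times angle).
In Python, from bench import status, eyes, workorder, spotter, r gives the robot as it stands.
- The arm moves only by the tool drive_tool, never from a script. Its argument "commands" is a list of rows, each an object of numbers: "rx", "ry", "rz": the turn, a rotation vector about the world's x, y, z normalised to -1 to 1, where 1 is 8 degrees; "tx", "ty", "tz": the shift along the world's x, y, z normalised to -1 to 1, where 1 is 20 mm; "grip": the closure, from -1 (fully open) to 1 (shut). A call has 1 to 10 rows; each row shifts and turns the commanded pose from where the row before left it; what a row does not reach is not made up. A row lasts 1/8 s, in which the tool goes at most 62.5 mm and 10.7 degrees, less where a joint would pass 70% of its speed; a pose out of reach is approached as far as the arm can. A call with a number of a shift or a turn outside -1 to 1 is refused whole. A call with a gripper value outside its range is refused whole. The fingers move at their own pace and stop on an object; "grip_force" is the grip in N (left out, the last holds). Time passes only in rows, so rows that do not move let the fingers close. It gives the time, the measured TCP pose, the force and the opening at its end, in the units of the state.
- status.get_obs(): the state, without advancing time (a new reading comes with each control period).
- eyes.grab_frame(name): name is "scene" or "top"; returns a dict with "frame" (420x560x3 uint8, blue, green, red), "range_z" (420x560 float32, m along the optical axis (not along the pixel's ray), 0 where there is no reading), "fx", "fy", "cx", "cy" (pixels), "T" (4x4, takes a point from camera to world coordinates). Camera axes: x right, y down, z forward; pixel columns grow to the right and rows downward; lengths in m; the calibration is good to about 2 mm. A picture is of the moment at which its call begins.
- workorder.hand_in(): hands the job in, once; it reports no verdict.
Trained networks look in the newest picture that a camera, given by its name, has taken for a name from the list of things; names that differ only in an ending like _2 or _b are one class to them, and where a whole thing is asked for, a point or a joint stands for the part that bears it (a point fixed in the world has none). Each returns a list of dicts, best first, with "confidence" (0 to 1); they miss things now and then, are a little off and sometimes report something else, mostly with a low value. They report only what shows in the picture. A call takes as long as a camera call. They do not tell look-alikes from the thing itself.
- spotter.boxes_of(camera, target): "position" ([column, row] as shares, 0 to 1, of the picture: columns of its width, rows of its height, amid what is visible of it).
- spotter.masks_of(camera, target): "mask" (420x560 bool, what is visible of it) and "position" ([column, row] as shares, 0 to 1, of the picture: columns of its width, rows of its height, amid what is visible of it).
The state is a dict: "clock": time; "joints": joint angles; "qvel": joint speeds; "tau": joint torques, N m; "tcp_pos": TCP position; "orientation": TCP orientation; "contact_force": force on the tool from outside, world axes, zero at the start; "moment": the same for the moment, N m; "grip_width": finger opening in m.
Only numpy, scipy, OpenCV 4.12 (cv2) and the standard library are available. Lean on these libraries where they do the work, as an engineer would, in place of code of your own. Each camera call takes 0.05 s, during which the arm holds its last target.

### The job

The open, rinsed juice bottle standing on the counter has to dry: turn it over and slip it mouth-down onto the one free peg of the drying rack. Lower it in your grip, gently, until its lip sits flat on the peg's collar, and only then let go. Leave the capped bottle, the two bottles already drying on the rack and everything else on the counter where they are.

Things in the scene. Friction and masses are not known exactly. Their poses are not given: they have to be found in the camera images.
- bottle: open empty bottle, stiff white plastic, about 0.12 kg. Square body 64 x 64 x 80 mm tall (each side flat over its middle 52 mm), conical shoulder 18 mm, round neck 22 mm long, 38 mm across (lip 42, bore 30 mm), hollow; 120 mm in all. No cap. Starts upright on the counter. Origin: centre of its underside; z along its axis to the mouth; x, y square to its sides. Lies stably on a side, axis 32 mm up
- bottle_mouth (a point): centre of the bottle's mouth, in the plane of the lip, 120 mm from its underside; axes as the bottle
- rack: drying rack, fixed: low steel drip tray 130 x 400 x 16 mm on the counter with a row of three upright grey pegs, 130 mm apart, along its long middle line. Origin: centre of its underside; x across the tray, away from the robot; y along the row; z up. Which peg is the free one varies (either end or the middle)
- free_peg_seat (a point): the free peg: centre of the top face of its collar, on the peg's axis, 28 mm above the counter; z up. The collar is 52 mm across; the round post, 24 mm across, rises 65 mm from it to a domed tip 93 mm above the counter and has 3 mm play all round in the bottle's neck. When the bottle is seated its mouth point coincides with this point
- upended_b: small bottle of the same kind (64 x 64 mm, 90 mm tall, same neck), loose, already upended on one of the two other pegs. Origin: centre of its lip, which is underneath; z up
- peg_b_seat (a point): the same point as free_peg_seat on the peg that carries upended_b
- upended_c: the other small bottle, loose, already upended on the remaining peg. Origin: centre of its lip, underneath; z up
- peg_c_seat (a point): the same point as free_peg_seat on the peg that carries upended_c
- capped_bottle: a filled bottle of the same outer shape, standing upright, closed with a ribbed white screw cap 47 mm across; 121 mm tall, 0.4 kg. Not to be moved. Origin: centre of its underside, z up. It and the open bottle stand on the robot's right, one nearer and one farther out; which is which varies
- cap_bowl: low steel bowl of screw caps, 124 mm across, 45 mm tall, beyond the middle of the counter; origin: centre of its underside
- funnel: steel funnel standing on its wide end, 100 mm across, 105 mm tall, far from the robot; origin: centre of its underside
- apple: a loose red apple, 76 mm across, 70 mm tall, on the robot's right; origin: its underside
- price_card: wooden block with a blank cardboard price card, 130 mm wide, 105 mm tall, beyond the rack; origin: centre of its underside
- free_peg: the free peg itself, fixed in the rack; origin: on its axis at the tray's floor, 4 mm above the counter; z up. See free_peg_seat
There are look-alikes about, which are no part of the job. What is shaped like the bottle but purple is not meant. Leave any blue look-alike of the free_peg alone.

How it is judged:
On the way:
1. the bottle, upside down on the free peg, has been lowered in the gripper's hold to within 6 mm of the collar (angle between bottle's own z axis and vertical above 3 rad and horizontal distance between bottle_mouth and free_peg_seat below 0.007 m and z of bottle_mouth in the frame of free_peg_seat below 0.006 m and contact force between the fingers and bottle above 0.5 N), for 0.1 s.
At the end, for the whole second after the job is handed in: bottle upside down on the free peg (within 8 degrees, mouth within 7 mm of the axis), lip on the collar to 4 mm, released, at rest; both small bottles still fully on their pegs; capped bottle, bowl, funnel, apple and price card within 30 mm of where they began (angle between bottle's own z axis and vertical above 3 rad and horizontal distance between bottle_mouth and free_peg_seat below 0.007 m and z of bottle_mouth in the frame of free_peg_seat between -0.004 and 0.004 m and linear speed of bottle below 0.02 m/s and contact force between the fingers and bottle below 0.1 N and horizontal distance between upended_b and peg_b_seat below 0.008 m and z of upended_b in the frame of peg_b_seat below 0.006 m and angle between each of upended_b, upended_c's own z axis and vertical below 0.12 rad and horizontal distance between upended_c and peg_c_seat below 0.008 m and z of upended_c in the frame of peg_c_seat below 0.006 m and distance of each of capped_bottle, cap_bowl, funnel, apple, price_card from where it was at the start of the episode below 0.03 m); the robot touches nothing.
It fails at once if the bottle is rammed or dropped onto the peg or its collar (more than 40 N) (contact force between bottle and free_peg above 40 N).
It fails at once if a small bottle is knocked off its peg (angle between any of upended_b, upended_c's own z axis and vertical above 0.5 rad or z of upended_b in the frame of peg_b_seat above 0.03 m or z of upended_c in the frame of peg_c_seat above 0.03 m).
It fails at once if another thing on the counter is shoved or toppled (more than 30 mm) (distance of any of capped_bottle, cap_bowl, funnel, apple, price_card from where it was at the start of the episode above 0.03 m).
It also fails if it takes over 72 s, if anything falls off the work surface, if the arm or the gripper's body presses on something with over 40 N, if the wrist force passes 120 N, or if a joint passes its speed limit or range.

## Working session

There is one attempt and no reset: what is moved stays moved. The work goes in short steps, Python scripts to look and compute and a tool call to move; the robot and the scene stay as the last step left them, time stands still between calls to the robot, and variables do not carry over. Pictures are saved under pics/ and viewed, and the job is handed in when it is done.

Besides the shell and the picture viewer there is one more tool, called as name([rows], argument=value, ...), one row to a line, values as JSON. drive_tool: Moves the arm, as the interface text tells. Scaled input: -1 to 1 covers 20 mm each way for a shift and 8 degrees each way for a turn. Its arguments: {"type":"object","properties":{"commands":{"type":"array","items":{"type":"object","properties":{"rx":{"type":"number"},"ry":{"type":"number"},"rz":{"type":"number"},"tx":{"type":"number"},"ty":{"type":"number"},"tz":{"type":"number"},"grip":{"type":"number"}}}},"grip_force":{"type":"number"}},"required":["commands"]}

```bash
ls; mkdir -p pics
python3 - <<'E'
from bench import status, eyes, workorder, spotter, r
import cv2
print(status.get_obs())
for n in ("scene","top"):
    f=eyes.grab_frame(n); cv2.imwrite(f"pics/{n}0.png",f["frame"]); print(n,f["fx"],f["T"].round(3).tolist())
E
```

```text
pics
{'clock': 0.0, 'joints': array([ 1.18594335,  0.47779782,  0.02231171,  1.55644504, -0.01147529,
        1.1092927 , -0.08307343]), 'qvel': array([-0.00180874,  0.00100931,  0.00091228, -0.0013653 ,  0.00105286,
       -0.00183105, -0.00012377]), 'tau': array([ 1.73452790e-04, -5.96455872e+01,  1.60830840e+00, -2.81193709e+01,
        1.24768488e-02,  9.39875812e-03,  9.05723027e-06]), 'tcp_pos': array([ 0.18426815, -0.64875098,  0.23032942]), 'orientation': array([-3.10978949e+00, -4.33222948e-01,  6.15780326e-04]), 'contact_force': array([ 0.36780132, -0.28458141,  0.84257082]), 'moment': array([ 0.00246094,  0.05254148, -0.00248049]), 'grip_width': 0.08519704257158937}
scene 390.8912922650885 [[0.746, 0.402, -0.53, 1.175], [0.665, -0.479, 0.573, -0.71], [-0.024, -0.781, -0.625, 0.814], [0.0, 0.0, 0.0, 1.0]]
top 516.1673683072389 [[-0.01, -0.994, 0.105, 0.41], [-1.0, 0.009, -0.01, -0.049], [0.009, -0.105, -0.994, 1.378], [0.0, 0.0, 0.0, 1.0]]
```

View pics/scene0.png

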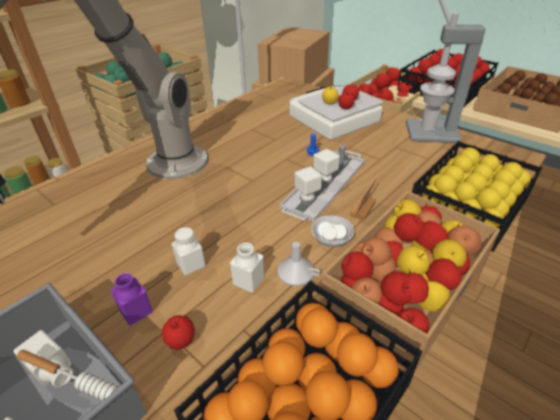

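View pics/top0.png

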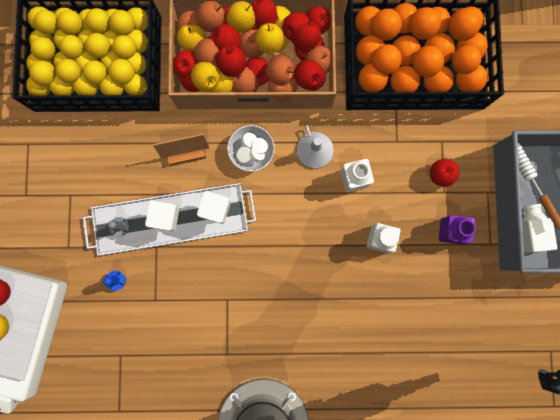

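```bash
cat > h.py <<'E'
from bench import status, eyes, workorder, spotter, r
import numpy as np, cv2
from scipy.spatial.transform import Rotation as R
def cloud(f):
    z=f["range_z"];v,u=np.mgrid[:420,:560]
    P=np.stack([(u-f["cx"])/f["fx"]*z,(v-f["cy"])/f["fy"]*z,z],-1)@f["T"][:3,:3].T+f["T"][:3,3]
    P[z==0]=np.nan
    return P
E
python3 - <<'E'
from h import *
print([a for a in dir(r) if a[0]!='_'], {a:getattr(r,a) for a in dir(r) if a[0]!='_' and not callable(getattr(r,a))})
for n in ("top","scene"):
    f=eyes.grab_frame(n);P=cloud(f)
    np.savez(f"{n}0.npz",P=P,frame=f["frame"],z=f["range_z"],T=f["T"],K=[f["fx"],f["fy"],f["cx"],f["cy"]])
    for t in ("bottle","free_peg","upended_b","capped_bottle","rack","cap_bowl","funnel","apple","price_card"):
        for d in spotter.masks_of(n,t):
            m=d["mask"];q=P[m];q=q[~np.isnan(q[:,0])]
            if len(q)<5: continue
            top=q[q[:,2]>np.percentile(q[:,2],98)-0.006]
            print(n,t,round(d["confidence"],2),(np.array(d["position"])*[560,420]).round(),m.sum(),"med",np.median(q,0).round(3),"top",top.mean(0).round(3),"min",np.percentile(q,3,axis=0).round(3),"max",np.percentile(q,97,axis=0).round(3))
E
```

```text
['Unreachable', 'grip_depth'] {'grip_depth': 0.0187}
top bottle 0.67 [359. 176.] 776 med [ 0.635 -0.244  0.081] top [ 0.64  -0.25   0.119] min [ 0.605 -0.279  0.003] max [ 0.67  -0.215  0.121]
top bottle 0.6 [456. 230.] 966 med [ 0.494 -0.49   0.079] top [ 0.495 -0.505  0.12 ] min [ 0.462 -0.536 -0.   ] max [ 0.527 -0.471  0.121]
top free_peg 0.85 [114. 282.] 353 med [0.374 0.375 0.026] top [0.373 0.381 0.089] min [0.351 0.36  0.   ] max [0.394 0.399 0.091]
top free_peg 0.68 [122. 225.] 317 med [0.509 0.366 0.031] top [0.512 0.371 0.093] min [0.49  0.351 0.011] max [0.535 0.392 0.094]
top upended_b 0.94 [163. 216.] 822 med [0.533 0.241 0.117] top [0.533 0.245 0.119] min [0.501 0.211 0.027] max [0.565 0.276 0.122]
top upended_b 0.67 [214. 206.] 770 med [0.551 0.114 0.117] top [0.552 0.116 0.12 ] min [0.519 0.082 0.073] max [0.587 0.148 0.123]
top upended_b 0.32 [444. 173.] 646 med [ 0.643 -0.475  0.06 ] top [ 0.648 -0.48   0.066] min [ 0.614 -0.51   0.034] max [ 0.676 -0.447  0.069]
top capped_bottle 0.63 [386. 239.] 778 med [ 0.474 -0.303  0.088] top [ 0.475 -0.314  0.121] min [ 0.44
[... 2343 characters left out ...]
0.768 0.083 0.053]
scene cap_bowl 0.36 [248. 268.] 1189 med [ 0.657 -0.267  0.075] top [ 0.641 -0.252  0.118] min [ 0.621 -0.286  0.006] max [ 0.676 -0.22   0.119]
scene apple 0.72 [181. 336.] 963 med [ 0.664 -0.49   0.055] top [ 0.651 -0.484  0.064] min [ 0.624 -0.517  0.001] max [ 0.684 -0.453  0.067]
scene apple 0.65 [342. 156.] 160 med [0.52  0.365 0.044] top [0.516 0.369 0.09 ] min [0.504 0.352 0.011] max [0.535 0.396 0.092]
scene apple 0.51 [331. 228.] 1035 med [0.722 0.021 0.036] top [0.713 0.023 0.052] min [ 0.662 -0.027  0.002] max [0.768 0.083 0.053]
scene price_card 0.93 [365. 207.] 456 med [0.723 0.186 0.021] top [0.732 0.173 0.098] min [0.689 0.143 0.001] max [0.744 0.251 0.095]
```

Run:
```python
from h import *
from scipy.optimize import least_squares
A=np.load("top0.npz")["P"].reshape(-1,3);B=np.load("scene0.npz")["P"].reshape(-1,3)
def near(c,lo,hi,rad=.06):
    o=[]
    for Q in(A,B):
        q=Q[~np.isnan(Q[:,0])]; o.append(q[(np.hypot(q[:,0]-c[0],q[:,1]-c[1])<rad)&(q[:,2]>lo)&(q[:,2]<hi)])
    return o
for nm,c in (("open",(.641,-.25)),("capped",(.476,-.315))):
    a,b=near(c,.012,.078)
    for w,q in(("top",a),("scene",b),("both",np.vstack([a,b]))):
        if len(q)<20: continue
        def res(p):
            t=np.radians(p[2]);d=q[:,:2]-p[:2];u=d@[np.cos(t),np.sin(t)];v=d@[-np.sin(t),np.cos(t)]
            return np.maximum(abs(u),abs(v))-.032
        best=min((least_squares(res,[*c,t],loss="soft_l1",f_scale=.002,x_scale=[.01,.01,10]) for t in range(-45,45,15)),key=lambda s:s.cost)
        print(nm,w,len(q),best.x.round(4),best.cost)
    a,b=near(c,.112,.13,.035)
    for q in(a,b):
        (cx,cy),rad=cv2.minEnclosingCircle(q[:,:2].astype(np.float32)); print(" lip",len(q),q[:,2].mean().round(4),cx,cy,rad)
for nm,c in (("b",(.534,.242)),("c",(.5535,.1145))):
    for q in near(c,.112,.13): print(nm,len(q),cv2.minAreaRect(q[:,:2].astype(np.float32)))
for q in near((.515,.37),.04,.1,.03): print("peg",len(q),q[q[:,2]>.088].mean(0), cv2.minEnclosingCircle(q[:,:2].astype(np.float32)))
for q in near((.515,.37),.024,.031,.035): print("collar",len(q),cv2.minEnclosingCircle(q[:,:2].astype(np.float32)))
def crop(n,u,v,s=5,w=50):
    f=np.load(f"{n}0.npz")["frame"];return cv2.resize(f[v-w:v+w,u-w:u+w],None,fx=s,fy=s,interpolation=cv2.INTER_CUBIC)[:400]
cv2.imwrite("pics/crop0.png",np.hstack([crop("top",370,200,4),crop("top",118,240,4)]))
```

```text
open top 218 [ 0.6403 -0.2492 12.8987] 0.00032227534147703747
open scene 555 [ 0.6397 -0.2498 13.1366] 0.00025164013471462213
open both 773 [ 0.6399 -0.2496 13.037 ] 0.0005904475462091288
 lip 98 0.1181 0.6403892636299133 -0.24883151054382324 0.021494532003998756
 lip 118 0.1176 0.6405896544456482 -0.25078141689300537 0.022305728867650032
capped top 218 [  0.476   -0.3147 -15.5878] 0.0002410849516699958
capped scene 506 [  0.4754  -0.3147 -14.8462] 0.00040719122327796263
capped both 724 [  0.4755  -0.3146 -14.9941] 0.0006577845548160357
 lip 303 0.1201 0.47578054666519165 -0.3144233524799347 0.024722995236516
 lip 209 0.1192 0.47704094648361206 -0.3166772127151489 0.025229794904589653
b 685 ((0.5332263112068176, 0.24487392604351044), (0.06518332660198212, 0.0640135332942009), 80.21813201904297)
b 219 ((0.5336434245109558, 0.2420990914106369), (0.06606393307447433, 0.06621374189853668), 82.62435150146484)
c 669 ((0.5533158779144287, 0.11657139658927917), (0.0647856593132019, 0.06403270363807678), 72.76634216308594)
c 261 ((0.5539296269416809, 0.11461439728736877), (0.0667562335729599, 0.06729040294885635), 72.837890625)
peg 121 [0.51272469 0.37182154 0.09294908] ((0.5132335424423218, 0.37218600511550903), 0.01244413759559393)
peg 85 [0.51437265 0.36807269 0.09122842] ((0.5162254571914673, 0.3696291744709015), 0.013084751553833485)
collar 153 ((0.5132037997245789, 0.3722456991672516), 0.0259244367480278)
collar 37 ((0.5221343040466309, 0.37331098318099976), 0.024469004943966866)
```

View pics/crop0.png

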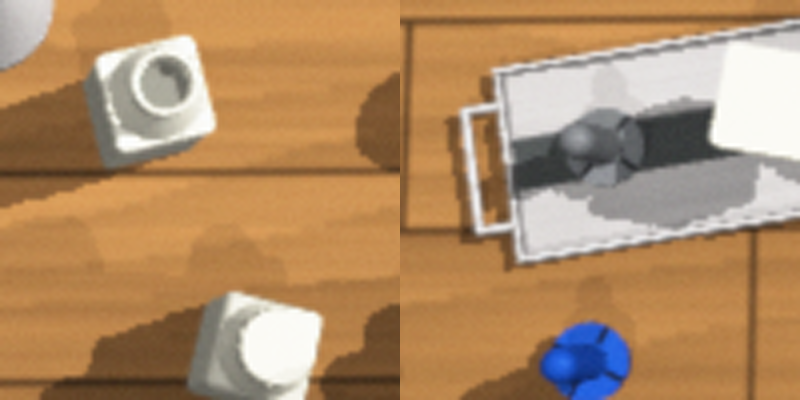

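drive_tool([
  {"tz":1,"tx":1},
  {"tz":1,"tx":1,"rz":1},
  {"tx":1,"rz":1},
  {"tx":1,"rz":1},
  {"tx":1,"rz":1},
])

```text
validation failed for argument at $.co...
```

drive_tool([
  {"tx":1,"ty":0,"tz":1,"rx":0,"ry":0,"rz":0,"grip":-1},
  {"tx":1,"ty":0,"tz":1,"rx":0,"ry":0,"rz":1,"grip":-1},
  {"tx":1,"ty":0,"tz":1,"rx":0,"ry":0,"rz":1,"grip":-1},
  {"tx":1,"ty":0,"tz":1,"rx":0,"ry":0,"rz":1,"grip":-1},
])

```text
clock: 1.6
tcp_pos: [0.265, -0.6493, 0.312]
orientation: [2.951, 1.077, -0.0]
contact_force: [0.1, -1.0, -1.1]
grip_width: 0.0855
```

```bash
cat >> h.py <<'E'
import json
def log():
    o=status.get_obs(); d={k:np.asarray(o[k]).tolist() for k in("clock","joints","tcp_pos","orientation","contact_force","grip_width")}
    open("log.jsonl","a").write(json.dumps(d)+"\n")
    M=R.from_rotvec(o["orientation"]).as_matrix()
    print("t",round(o["clock"],2),"q",np.round(o["joints"],3),"p",np.round(o["tcp_pos"],4),"\n z",M[:,2].round(3),"y",M[:,1].round(3),"F",np.round(o["contact_force"],1),"w",round(o["grip_width"],4))
    return o,M
E
python3 -c "
from h import *
log()
A=np.load('top0.npz')['P'].reshape(-1,3);B=np.load('scene0.npz')['P'].reshape(-1,3)
# funnel signed distances from gripper line (azimuth -77)
t=np.radians(-77);d=np.array([np.cos(t),np.sin(t)]);n=np.array([-d[1],d[0]])
for Q in (A,B):
    q=Q[~np.isnan(Q[:,0])]; q=q[(np.hypot(q[:,0]-.717,q[:,1]+.143)<.09)&(np.hypot(q[:,0]-.64,q[:,1]+.25)>.05)]
    for lo in np.arange(.008,.1,.012):
        m=q[(q[:,2]>lo)&(q[:,2]<lo+.012)][:,:2]-[.64,-.2497]
        if len(m): print(round(lo,3),'perp',(m@n).min().round(3),(m@n).max().round(3),'along',(m@d).min().round(3),(m@d).max().round(3))
"
```

```text
t 1.6 q [ 1.143  0.47  -0.073  1.38   0.035  1.292  0.197] p [ 0.265  -0.6493  0.312 ] 
 z [-0. -0. -1.] y [ 0.644 -0.765  0.   ] F [ 0.1 -1.  -1.1] w 0.0855
0.008 perp 0.027 0.162 along -0.172 -0.007
0.02 perp 0.055 0.165 along -0.13 -0.042
0.032 perp 0.067 0.165 along -0.118 -0.055
0.044 perp 0.075 0.118 along -0.11 -0.066
0.056 perp 0.086 0.106 along -0.1 -0.078
0.068 perp 0.088 0.107 along -0.098 -0.075
0.08 perp 0.088 0.1 along -0.098 -0.076
0.092 perp 0.089 0.107 along -0.096 -0.08
0.008 perp 0.052 0.166 along -0.128 -0.036
0.02 perp 0.061 0.165 along -0.117 -0.043
0.032 perp 0.069 0.162 along -0.108 -0.054
0.044 perp 0.081 0.121 along -0.1 -0.062
0.056 perp 0.09 0.113 along -0.088 -0.069
0.068 perp 0.089 0.113 along -0.089 -0.071
0.08 perp 0.094 0.111 along -0.091 -0.073
0.092 perp 0.089 0.11 along -0.092 -0.074
```

drive_tool([
  {"tx":0.7,"ty":1,"tz":0,"rx":0,"ry":0,"rz":0.79,"grip":-1},
  {"tx":0.7,"ty":1,"tz":0,"rx":0,"ry":0,"rz":0.79,"grip":-1},
  {"tx":0.7,"ty":1,"tz":0,"rx":0,"ry":0,"rz":0.79,"grip":-1},
  {"tx":0.7,"ty":1,"tz":0,"rx":0,"ry":0,"rz":0.79,"grip":-1},
  {"tx":0.7,"ty":1,"tz":0,"rx":0,"ry":0,"rz":0.79,"grip":-1},
  {"tx":0.7,"ty":1,"tz":0,"rx":0,"ry":0,"rz":0.79,"grip":-1},
  {"tx":0.7,"ty":1,"tz":0,"rx":0,"ry":0,"rz":0.79,"grip":-1},
  {"tx":0.7,"ty":1,"tz":0,"rx":0,"ry":0,"rz":0.79,"grip":-1},
  {"tx":0.7,"ty":1,"tz":0,"rx":0,"ry":0,"rz":0.79,"grip":-1},
  {"tx":0.7,"ty":1,"tz":0,"rx":0,"ry":0,"rz":0.79,"grip":-1},
])

```text
clock: 2.85
tcp_pos: [0.4048, -0.4487, 0.3114]
orientation: [1.95, 2.463, -0.0]
contact_force: [0.6, -0.6, 0.1]
grip_width: 0.0852
```

```bash
python3 -c "
from h import *
log()"
```

```text
t 2.85 q [ 1.02   0.323 -0.369  1.613  0.122  1.228  0.859] p [ 0.4048 -0.4487  0.3114] 
 z [ 0. -0. -1.] y [0.973 0.229 0.   ] F [ 0.6 -0.6  0.1] w 0.0852
```

drive_tool([
  {"tx":0.7,"ty":1,"tz":0,"rx":0,"ry":0,"rz":0,"grip":-1},
  {"tx":0.7,"ty":1,"tz":0,"rx":0,"ry":0,"rz":0,"grip":-1},
  {"tx":0.7,"ty":1,"tz":0,"rx":0,"ry":0,"rz":0,"grip":-1},
  {"tx":0.7,"ty":1,"tz":0,"rx":0,"ry":0,"rz":0,"grip":-1},
  {"tx":0.7,"ty":1,"tz":0,"rx":0,"ry":0,"rz":0,"grip":-1},
  {"tx":0.7,"ty":1,"tz":0,"rx":0,"ry":0,"rz":0,"grip":-1},
  {"tx":0.7,"ty":1,"tz":0,"rx":0,"ry":0,"rz":0,"grip":-1},
  {"tx":0.7,"ty":1,"tz":0,"rx":0,"ry":0,"rz":0,"grip":-1},
  {"tx":0.7,"ty":1,"tz":0,"rx":0,"ry":0,"rz":0,"grip":-1},
  {"tx":0.7,"ty":1,"tz":0,"rx":0,"ry":0,"rz":0,"grip":-1},
])

```text
clock: 4.1
tcp_pos: [0.5448, -0.2488, 0.3114]
orientation: [1.955, 2.459, -0.0]
contact_force: [0.0, 0.1, -0.0]
grip_width: 0.0856
```

```bash
python3 -c "
from h import *
log()"
```

```text
t 4.1 q [ 0.694  0.327 -0.475  1.62   0.157  1.232  0.416] p [ 0.5448 -0.2488  0.3114] 
 z [ 0. -0. -1.] y [0.974 0.226 0.   ] F [ 0.   0.1 -0. ] w 0.0856
```

```bash
cat > fit.py <<'E'
from h import *
from scipy.optimize import least_squares
import itertools
def fk(q,p,s,full=False):
    h,L1,a1,L2,a2,aw,L3,b0,b7=p
    Rz=lambda t:R.from_euler('z',t).as_matrix();Ry=lambda t:R.from_euler('y',t).as_matrix()
    M=Rz(s[0]*q[0]+b0);x=np.array([0,0,h]); pts=[]
    M=M@Ry(q[1])@Rz(s[1]*q[2]);x=x+M@[a1,0,L1];pts.append(x)
    M=M@Ry(q[3])@Rz(s[2]*q[4]);x=x+M@[a2,0,L2];pts.append(x)
    M=M@Ry(q[5]);x=x+M@[aw,0,0];M=M@Rz(s[3]*q[6]+b7);x=x+M@[0,0,L3]
    return (x,M,pts) if full else (x,M)
def data(): return [json.loads(l) for l in open("log.jsonl")]
def fit():
    D=data();best=None
    for s in itertools.product((1,-1),repeat=4):
      for b0 in (0,np.pi):
       for b7 in (0,np.pi/2,-np.pi/2,np.pi):
        def res(p):
            o=[]
            for d in D:
                x,M=fk(d["joints"],p,s);Mt=R.from_rotvec(d["orientation"]).as_matrix()
                o+=list(x-d["tcp_pos"])+list((M-Mt).ravel()*.3)
            return np.array(o+list((np.array(p)-[.36,.4,0,.4,0,0,.25,b0,b7])*1e-3))
        q=least_squares(res,[.36,.4,0,.4,0,0,.25,b0,b7])
        if best is None or q.cost<best[0]: best=(q.cost,s,q.x)
    return best
if __name__=="__main__":
    c,s,p=fit();print(c,s,p.round(4));np.savez("kin.npz",s=s,p=p)
    for d in data(): print((fk(d["joints"],p,s)[0]-d["tcp_pos"]).round(4))
E
python3 fit.py
```

```text
2.199945606651039e-06 (-1, -1, -1, -1) [ 0.1954  0.6018 -0.0669  0.3715 -0.088  -0.1071  0.4325 -0.0858  1.485 ]
[-0.0003 -0.0001  0.    ]
[0.0008 0.0014 0.    ]
[-0.     -0.0012 -0.    ]
```

drive_tool([
  {"tx":0.2,"ty":0.7,"tz":0,"rx":-0.974,"ry":-0.225,"rz":0,"grip":-1},
  {"tx":0.2,"ty":0.7,"tz":0,"rx":-0.974,"ry":-0.225,"rz":0,"grip":-1},
  {"tx":0.2,"ty":0.7,"tz":0,"rx":-0.974,"ry":-0.225,"rz":0,"grip":-1},
  {"tx":0.2,"ty":0.7,"tz":0,"rx":-0.974,"ry":-0.225,"rz":0,"grip":-1},
  {"tx":0.2,"ty":0.7,"tz":0,"rx":-0.974,"ry":-0.225,"rz":0,"grip":-1},
])

```text
clock: 4.72
tcp_pos: [0.5649, -0.1786, 0.3124]
orientation: [1.574, 1.98, -0.575]
contact_force: [0.5, -0.2, -0.9]
grip_width: 0.0859
```

```bash
python3 -c "
from h import *
log()"; python3 fit.py
```

```text
t 4.72 q [ 0.224  0.25  -0.464  1.9    0.895  1.199 -0.423] p [ 0.5649 -0.1786  0.3124] 
 z [ 0.148 -0.629 -0.763] y [0.974 0.226 0.002] F [ 0.5 -0.2 -0.9] w 0.0859
0.00028370303556980687 (-1, -1, -1, -1) [ 0.1197  0.6994 -0.0059  0.5493 -0.4288  0.259   0.6943 -0.0654  1.5093]
[0.009  0.0068 0.0006]
[ 0.0042 -0.0014 -0.0019]
[ 0.0018 -0.0054 -0.0003]
[-0.0051 -0.0003  0.0016]
```

drive_tool([
  {"tx":0.2,"ty":0.7,"tz":0,"rx":-0.974,"ry":-0.225,"rz":0,"grip":-1},
  {"tx":0.2,"ty":0.7,"tz":0,"rx":-0.974,"ry":-0.225,"rz":0,"grip":-1},
  {"tx":0.2,"ty":0.7,"tz":0,"rx":-0.974,"ry":-0.225,"rz":0,"grip":-1},
  {"tx":0.2,"ty":0.7,"tz":0,"rx":-0.974,"ry":-0.225,"rz":0,"grip":-1},
  {"tx":0.2,"ty":0.7,"tz":0,"rx":-0.974,"ry":-0.225,"rz":0,"grip":-1},
])

```text
clock: 5.35
tcp_pos: [0.5849, -0.1082, 0.3116]
orientation: [1.149, 1.445, -0.967]
contact_force: [0.6, -0.7, -1.0]
grip_width: 0.0852
```

```bash
python3 -c "
from h import *
log()
cv2.imwrite('pics/s1.png',eyes.grab_frame('scene')['frame'])"; python3 fit.py
```

```text
t 5.35 q [-0.185  0.566 -0.395  1.972  1.352  1.766 -1.009] p [ 0.5849 -0.1082  0.3116] 
 z [ 0.223 -0.96  -0.17 ] y [0.974 0.226 0.001] F [ 0.6 -0.7 -1. ] w 0.0852
0.0011430197052834238 (-1, -1, -1, -1) [ 0.2069  0.6266 -0.0314  0.475   0.0137 -0.0029  0.3275 -0.0638  1.5206]
[ 0.0177 -0.0036 -0.0038]
[ 0.0087  0.0079 -0.0012]
[ 0.0048  0.0067 -0.0006]
[-0.0173  0.0039  0.0013]
[ 0.0028 -0.0001  0.0043]
```

View pics/s1.png

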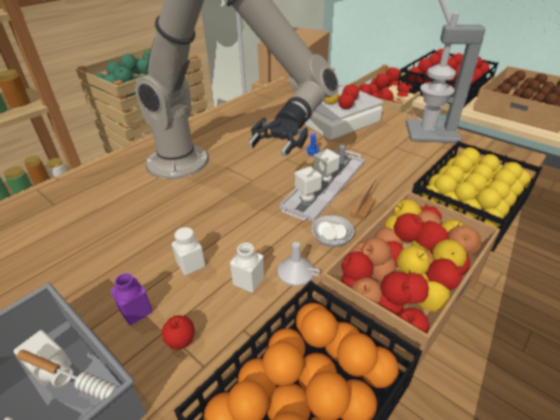

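```bash
python3 -c "
from h import *
o,M=log();p=o['tcp_pos']
for n in('scene','top'):
    Q=cloud(eyes.grab_frame(n)).reshape(-1,3);Q=Q[~np.isnan(Q[:,0])]
    L=(Q-p)@M  # x,y,z in tool
    for a in np.arange(-.46,.02,.03):
        m=(L[:,2]>a)&(L[:,2]<a+.03)&(np.hypot(L[:,0],L[:,1])<.16)&(Q[:,2]>.18)
        if m.sum()>3: print(n,round(a,2),m.sum(),'x',L[m,0].min().round(3),L[m,0].max().round(3),'y',L[m,1].min().round(3),L[m,1].max().round(3),'zmin',Q[m,2].min().round(3))
"
```

```text
t 5.4 q [-0.189  0.574 -0.397  1.973  1.353  1.768 -1.012] p [ 0.5851 -0.1054  0.3078] 
 z [ 0.227 -0.959 -0.168] y [ 0.973  0.231 -0.006] F [-0.   3.5 -3.5] w 0.0854
scene -0.37 133 x -0.084 0.01 y -0.002 0.058 zmin 0.355
scene -0.34 314 x -0.151 0.015 y -0.052 0.06 zmin 0.345
scene -0.31 622 x -0.153 0.023 y -0.075 0.056 zmin 0.336
scene -0.28 1185 x -0.151 0.028 y -0.106 0.041 zmin 0.326
scene -0.25 183 x -0.128 0.014 y -0.083 0.039 zmin 0.331
scene -0.22 192 x -0.041 0.017 y -0.029 0.039 zmin 0.323
scene -0.19 231 x -0.04 0.026 y -0.035 0.04 zmin 0.314
scene -0.16 231 x -0.039 0.015 y -0.031 0.038 zmin 0.318
scene -0.13 394 x -0.037 0.013 y -0.069 0.07 zmin 0.313
scene -0.1 514 x -0.021 0.018 y -0.072 0.073 zmin 0.303
scene -0.07 294 x -0.016 0.016 y -0.073 0.075 zmin 0.304
scene -0.04 165 x -0.013 0.012 y -0.056 0.057 zmin 0.301
top -0.4 5 x -0.033 0.01 y -0.038 0.031 zmin 0.36
top -0.37 712 x -0.13 0.016 y -0.077 0.057 zmin 0.354
top -0.34 819 x -0.153 0.008 y -0.085 0.06 zmin 0.354
top -0.31 656 x -0.154 -0.003 y -0.046 0.054 zmin 0.36
top -0.28 592 x -0.152 -0.005 y -0.061 0.037 zmin 0.355
top -0.25 579 x -0.044 0.001 y -0.038 0.037 zmin 0.347
top -0.22 595 x -0.046 0.004 y -0.039 0.037 zmin 0.337
top -0.19 525 x -0.044 0.015 y -0.039 0.039 zmin 0.322
top -0.16 553 x -0.043 0.002 y -0.038 0.037 zmin 0.33
top -0.13 738 x -0.042 0.011 y -0.07 0.069 zmin 0.316
top -0.1 742 x -0.025 0.016 y -0.074 0.073 zmin 0.305
top -0.07 351 x -0.018 0.011 y -0.074 0.074 zmin 0.306
top -0.04 177 x -0.016 0.01 y -0.057 0.056 zmin 0.302
```

drive_tool([
  {"tx":0.28,"ty":-0.72,"tz":-0.2,"rx":0.974,"ry":0.225,"rz":0,"grip":-1},
  {"tx":0.28,"ty":-0.72,"tz":-0.2,"rx":0.974,"ry":0.225,"rz":0,"grip":-1},
  {"tx":0.28,"ty":-0.72,"tz":-0.2,"rx":0.974,"ry":0.225,"rz":0,"grip":-1},
  {"tx":0.28,"ty":-0.72,"tz":-0.2,"rx":0.974,"ry":0.225,"rz":0,"grip":-1},
  {"tx":0.28,"ty":-0.72,"tz":-0.2,"rx":0.974,"ry":0.225,"rz":0,"grip":-1},
  {"tx":0.28,"ty":-0.72,"tz":-0.2,"rx":0.974,"ry":0.225,"rz":0,"grip":-1},
  {"tx":0.28,"ty":-0.72,"tz":-0.2,"rx":0.974,"ry":0.225,"rz":0,"grip":-1},
  {"tx":0.28,"ty":-0.72,"tz":-0.2,"rx":0.974,"ry":0.225,"rz":0,"grip":-1},
  {"tx":0.28,"ty":-0.72,"tz":-0.2,"rx":0.974,"ry":0.225,"rz":0,"grip":-1},
  {"tx":0.28,"ty":-0.72,"tz":-0.2,"rx":0.974,"ry":0.225,"rz":0,"grip":-1},
])

```text
clock: 6.75
tcp_pos: [0.641, -0.2556, 0.2749]
orientation: [1.954, 2.455, 0.009]
contact_force: [0.9, 0.5, -0.2]
grip_width: 0.0855
```

```bash
python3 -c "
from h import *
o,M=log()
T=np.array([[.974,.2256],]);print('to go',(np.array([.640,-.2497,.09])-o['tcp_pos'])/.02)
Mt=np.column_stack([np.cross([.974,.225,0],[0,0,-1]),[.974,.225,0],[0,0,-1]]);print(np.degrees(R.from_matrix(Mt@M.T).as_rotvec())/8)
"
```

```text
t 6.75 q [ 0.67   0.528 -0.571  1.438  0.287  1.254  0.3  ] p [ 0.641  -0.2556  0.2749] 
 z [ 0.006  0.002 -1.   ] y [0.974 0.224 0.007] F [ 0.9  0.5 -0.2] w 0.0855
to go [-0.04825391  0.29673895 -9.24607263]
[-0.01723293  0.04602777  0.00501957]
```

drive_tool([
  {"tx":-0.05,"ty":0.3,"tz":-1,"rx":0,"ry":0,"rz":0,"grip":-1},
  {"tx":0,"ty":0,"tz":-1,"rx":0,"ry":0,"rz":0,"grip":-1},
  {"tx":0,"ty":0,"tz":-1,"rx":0,"ry":0,"rz":0,"grip":-1},
  {"tx":0,"ty":0,"tz":-1,"rx":0,"ry":0,"rz":0,"grip":-1},
  {"tx":0,"ty":0,"tz":-1,"rx":0,"ry":0,"rz":0,"grip":-1},
  {"tx":0,"ty":0,"tz":-1,"rx":0,"ry":0,"rz":0,"grip":-1},
  {"tx":0,"ty":0,"tz":-1,"rx":0,"ry":0,"rz":0,"grip":-1},
  {"tx":0,"ty":0,"tz":-1,"rx":0,"ry":0,"rz":0,"grip":-1},
  {"tx":0,"ty":0,"tz":-0.9,"rx":0,"ry":0,"rz":0,"grip":-1},
  {"tx":0,"ty":0,"tz":-0.35,"rx":0,"ry":0,"rz":0,"grip":-1},
])

```text
clock: 8.0
tcp_pos: [0.6388, -0.2472, 0.0846]
orientation: [-1.953, -2.458, 0.001]
contact_force: [0.6, -0.1, 0.3]
grip_width: 0.0853
```

```bash
python3 -c "
from h import *
log()
cv2.imwrite('pics/s2.png',eyes.grab_frame('scene')['frame'][150:350,100:380].repeat(2,0).repeat(2,1))"
```

```text
t 8.0 q [ 0.625  0.7   -0.513  1.612  0.402  0.939  0.199] p [ 0.6388 -0.2472  0.0846] 
 z [-0.002  0.001 -1.   ] y [ 0.974  0.226 -0.002] F [ 0.6 -0.1  0.3] w 0.0853
```

View pics/s2.png

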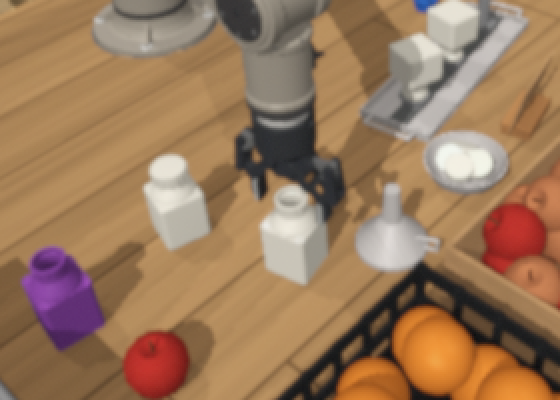

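drive_tool([
  {"tx":0.05,"ty":-0.1,"tz":0.25,"rx":0,"ry":0,"rz":0,"grip":-1},
  {"tx":0,"ty":0,"tz":0,"rx":0,"ry":0,"rz":0,"grip":0.2},
  {"tx":0,"ty":0,"tz":0,"rx":0,"ry":0,"rz":0,"grip":1},
  {"tx":0,"ty":0,"tz":0,"rx":0,"ry":0,"rz":0,"grip":1},
  {"tx":0,"ty":0,"tz":0,"rx":0,"ry":0,"rz":0,"grip":1},
  {"tx":0,"ty":0,"tz":0,"rx":0,"ry":0,"rz":0,"grip":1},
], grip_force=30)

```text
clock: 8.8
tcp_pos: [0.6404, -0.2495, 0.0923]
orientation: [1.954, 2.459, -0.001]
contact_force: [-2.4, -0.4, 5.6]
grip_width: 0.0423
```

```bash
python3 -c "
from h import *
log()"
```

```text
t 8.8 q [ 0.628  0.694 -0.515  1.603  0.398  0.951  0.205] p [ 0.6404 -0.2495  0.0923] 
 z [ 0.    -0.001 -1.   ] y [ 0.974  0.226 -0.   ] F [-2.4 -0.4  5.6] w 0.0423
```

drive_tool([
  {"tx":0,"ty":0,"tz":0,"rx":0,"ry":0,"rz":0,"grip":-0.4},
  {"tx":0,"ty":0,"tz":0.3,"rx":0,"ry":0,"rz":0,"grip":-0.4},
  {"tx":0,"ty":0,"tz":0.2,"rx":0,"ry":0,"rz":0,"grip":-0.4},
  {"tx":0,"ty":0,"tz":0,"rx":0,"ry":0,"rz":0,"grip":1},
  {"tx":0,"ty":0,"tz":0,"rx":0,"ry":0,"rz":0,"grip":1},
  {"tx":0,"ty":0,"tz":0,"rx":0,"ry":0,"rz":0,"grip":1},
  {"tx":0,"ty":0,"tz":0,"rx":0,"ry":0,"rz":0,"grip":1},
], grip_force=30)

```text
clock: 9.68
tcp_pos: [0.6408, -0.2494, 0.102]
orientation: [1.954, 2.459, 0.0]
contact_force: [-1.3, -0.5, 5.6]
grip_width: 0.0392
```

```bash
python3 -c "
from h import *
log()"
```

```text
t 9.68 q [ 0.631  0.683 -0.52   1.597  0.391  0.966  0.211] p [ 0.6408 -0.2494  0.102 ] 
 z [ 0.001 -0.    -1.   ] y [0.974 0.226 0.001] F [-1.3 -0.5  5.6] w 0.0392
```

drive_tool([
  {"tx":0,"ty":0,"tz":0.75,"rx":0,"ry":0,"rz":0,"grip":1},
  {"tx":0,"ty":0,"tz":0.5,"rx":0,"ry":0,"rz":0,"grip":1},
  {"tx":-0.22,"ty":-0.9,"tz":0,"rx":0,"ry":0,"rz":-0.14,"grip":1},
  {"tx":-0.22,"ty":-0.9,"tz":0,"rx":0,"ry":0,"rz":-0.14,"grip":1},
  {"tx":-0.22,"ty":-0.9,"tz":0,"rx":0,"ry":0,"rz":-0.14,"grip":1},
  {"tx":-0.22,"ty":-0.9,"tz":0,"rx":0,"ry":0,"rz":-0.14,"grip":1},
  {"tx":-0.22,"ty":-0.9,"tz":0,"rx":0,"ry":0,"rz":-0.14,"grip":1},
  {"tx":-0.22,"ty":-0.9,"tz":0,"rx":0,"ry":0,"rz":-0.14,"grip":1},
  {"tx":-0.22,"ty":-0.9,"tz":0,"rx":0,"ry":0,"rz":-0.14,"grip":1},
  {"tx":0,"ty":0,"tz":0,"rx":0,"ry":0,"rz":0,"grip":1},
])

```text
clock: 10.92
tcp_pos: [0.6086, -0.378, 0.1261]
orientation: [2.122, 2.316, -0.002]
contact_force: [0.7, 0.3, -0.6]
grip_width: 0.0392
```

```bash
python3 -c "
from h import *
log()
cv2.imwrite('pics/s3.png',eyes.grab_frame('scene')['frame'][150:350,100:380].repeat(2,0).repeat(2,1))"
```

```text
t 10.93 q [ 0.779  0.69  -0.48   1.505  0.351  1.032  0.299] p [ 0.6086 -0.378   0.1261] 
 z [-0.001 -0.001 -1.   ] y [ 0.996  0.087 -0.001] F [ 0.7  0.3 -0.6] w 0.0392
```

View pics/s3.png

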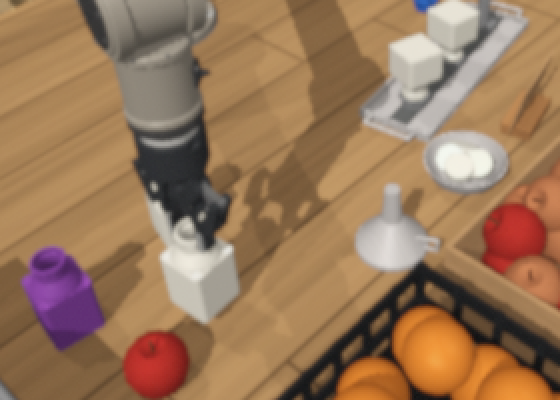

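drive_tool([
  {"tx":0,"ty":0,"tz":-0.6,"rx":0,"ry":0,"rz":0,"grip":1},
  {"tx":0,"ty":0,"tz":-0.4,"rx":0,"ry":0,"rz":0,"grip":1},
  {"tx":0,"ty":0,"tz":-0.12,"rx":0,"ry":0,"rz":0,"grip":1},
  {"tx":0,"ty":0,"tz":-0.1,"rx":0,"ry":0,"rz":0,"grip":1},
  {"tx":0,"ty":0,"tz":0,"rx":0,"ry":0,"rz":0,"grip":1},
])

```text
clock: 11.6
tcp_pos: [0.61, -0.3753, 0.1022]
orientation: [2.117, 2.32, 0.0]
contact_force: [0.5, 0.3, -1.2]
grip_width: 0.0394
```

```bash
python3 -c "
from h import *
log()"
```

```text
t 11.6 q [ 0.772  0.715 -0.474  1.521  0.365  0.994  0.289] p [ 0.61   -0.3753  0.1022] 
 z [ 0.001 -0.    -1.   ] y [0.996 0.091 0.001] F [ 0.5  0.3 -1.2] w 0.0394
```

drive_tool([
  {"tx":0,"ty":0,"tz":-0.08,"rx":0,"ry":0,"rz":0,"grip":1},
  {"tx":0,"ty":0,"tz":0,"rx":0,"ry":0,"rz":0,"grip":1},
  {"tx":0,"ty":0,"tz":0,"rx":0,"ry":0,"rz":0,"grip":-0.3},
  {"tx":0,"ty":0,"tz":0,"rx":0,"ry":0,"rz":0,"grip":-1},
  {"tx":0,"ty":0,"tz":0.5,"rx":0,"ry":0,"rz":0,"grip":-1},
  {"tx":0,"ty":0,"tz":1,"rx":0,"ry":0,"rz":0,"grip":-1},
  {"tx":0,"ty":0,"tz":1,"rx":0,"ry":0,"rz":0,"grip":-1},
  {"tx":0,"ty":0,"tz":1,"rx":0,"ry":0,"rz":0,"grip":-1},
  {"tx":0,"ty":0,"tz":1,"rx":0,"ry":0,"rz":0,"grip":-1},
  {"tx":0,"ty":0,"tz":1,"rx":0,"ry":0,"rz":0,"grip":-1},
])

```text
clock: 12.85
tcp_pos: [0.6097, -0.3754, 0.212]
orientation: [2.118, 2.32, 0.0]
contact_force: [0.5, -0.5, -0.1]
grip_width: 0.0852
```

```bash
python3 -c "
from h import *
log()
f=eyes.grab_frame('scene');cv2.imwrite('pics/s4.png',f['frame'])
P=cloud(f).reshape(-1,3);P=P[~np.isnan(P[:,0])]
from scipy.optimize import least_squares
c=(.61,-.377)
q=P[(np.hypot(P[:,0]-c[0],P[:,1]-c[1])<.055)&(P[:,2]>.012)&(P[:,2]<.078)]
def res(p):
    t=np.radians(p[2]);d=q[:,:2]-p[:2];u=d@[np.cos(t),np.sin(t)];v=d@[-np.sin(t),np.cos(t)]
    return np.maximum(abs(u),abs(v))-.032
b=min((least_squares(res,[*c,t],loss='soft_l1',f_scale=.002,x_scale=[.01,.01,10]) for t in range(-45,45,15)),key=lambda s:s.cost)
print(len(q),b.x,b.cost)
l=P[(np.hypot(P[:,0]-c[0],P[:,1]-c[1])<.035)&(P[:,2]>.112)&(P[:,2]<.13)];print(l[:,2].mean(),cv2.minEnclosingCircle(l[:,:2].astype(np.float32)))
"
```

```text
t 12.85 q [ 0.79   0.612 -0.506  1.435  0.307  1.173  0.333] p [ 0.6097 -0.3754  0.212 ] 
 z [ 0. -0. -1.] y [0.996 0.091 0.   ] F [ 0.5 -0.5 -0.1] w 0.0852
611 [ 0.60958488 -0.37577419  5.13825834] 0.0003003359502191603
0.11773356164019197 ((0.6101840138435364, -0.37701842188835144), 0.022422384470701218)
```

View pics/s4.png

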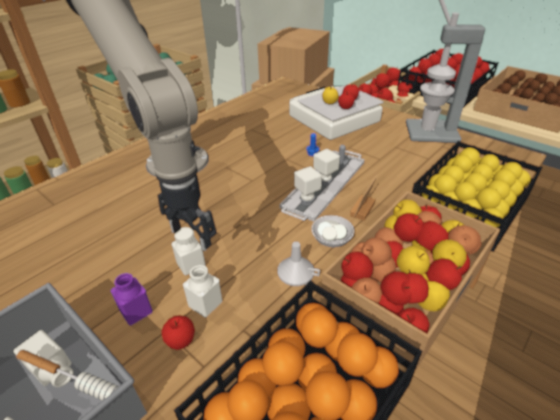

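drive_tool([
  {"tx":0.01,"ty":-0.1,"tz":0.2,"rx":-0.996,"ry":-0.09,"rz":0,"grip":-1},
  {"tx":0.01,"ty":-0.1,"tz":0.2,"rx":-0.996,"ry":-0.09,"rz":0,"grip":-1},
  {"tx":0.01,"ty":-0.1,"tz":0.2,"rx":-0.996,"ry":-0.09,"rz":0,"grip":-1},
  {"tx":0.01,"ty":-0.1,"tz":0.2,"rx":-0.996,"ry":-0.09,"rz":0,"grip":-1},
  {"tx":0.01,"ty":-0.1,"tz":0.2,"rx":-0.996,"ry":-0.09,"rz":0,"grip":-1},
  {"tx":0.01,"ty":-0.1,"tz":0.2,"rx":-0.996,"ry":-0.09,"rz":0,"grip":-1},
  {"tx":0.01,"ty":-0.1,"tz":0.2,"rx":-0.996,"ry":-0.09,"rz":0,"grip":-1},
  {"tx":0.01,"ty":-0.1,"tz":0.2,"rx":-0.996,"ry":-0.09,"rz":0,"grip":-1},
  {"tx":0.01,"ty":-0.1,"tz":0.2,"rx":-0.996,"ry":-0.09,"rz":0,"grip":-1},
  {"tx":0.01,"ty":-0.1,"tz":0.2,"rx":-0.996,"ry":-0.09,"rz":0,"grip":-1},
])

```text
clock: 14.15
tcp_pos: [0.6124, -0.3945, 0.2509]
orientation: [1.259, 1.38, -1.061]
contact_force: [-0.7, -0.2, 0.4]
grip_width: 0.0857
```

```bash
cat >> h.py <<'E'
def togo(o,M,p,z,y):
    z=np.array(z,float);z/=np.linalg.norm(z);y=np.array(y,float);y-=z*(y@z);y/=np.linalg.norm(y)
    Mt=np.column_stack([np.cross(y,z),y,z])
    print("togo t",((np.array(p)-o["tcp_pos"])/.02).round(2),"r",(np.degrees(R.from_matrix(Mt@M.T).as_rotvec())/8).round(2))
E
python3 -c "
from h import *
o,M=log();togo(o,M,[.6114,-.3946,.062],[.09,-.996,0],[.996,.09,0])"
```

```text
t 14.15 q [ 0.052  0.675 -0.042  1.918  1.59   1.39  -1.014] p [ 0.6124 -0.3945  0.2509] 
 z [ 0.091 -0.981 -0.169] y [0.996 0.092 0.   ] F [-0.7 -0.2  0.4] w 0.0857
togo t [-0.05 -0.01 -9.44] r [-1.21 -0.11 -0.01]
```

drive_tool([
  {"tx":0,"ty":0,"tz":0,"rx":-0.61,"ry":-0.05,"rz":0,"grip":-1},
  {"tx":0,"ty":0,"tz":0,"rx":-0.6,"ry":-0.05,"rz":0,"grip":-1},
  {"tx":0,"ty":0,"tz":-1,"rx":0,"ry":0,"rz":0,"grip":-1},
  {"tx":0,"ty":0,"tz":-1,"rx":0,"ry":0,"rz":0,"grip":-1},
  {"tx":0,"ty":0,"tz":-1,"rx":0,"ry":0,"rz":0,"grip":-1},
  {"tx":0,"ty":0,"tz":-1,"rx":0,"ry":0,"rz":0,"grip":-1},
  {"tx":0,"ty":0,"tz":-1,"rx":0,"ry":0,"rz":0,"grip":-1},
])

```text
clock: 15.02
tcp_pos: [0.6116, -0.3954, 0.149]
orientation: [1.145, 1.256, -1.142]
contact_force: [0.2, 0.2, 0.1]
grip_width: 0.0855
```

```bash
python3 -c "
from h import *
o,M=log();togo(o,M,[.6114,-.3946,.062],[.09,-.996,0],[.996,.09,0])
p=o['tcp_pos']
F={n:eyes.grab_frame(n) for n in('scene','top')}
cv2.imwrite('pics/s5.png',F['scene']['frame']);cv2.imwrite('pics/t5.png',F['top']['frame'])
for n in F:
    Q=cloud(F[n]).reshape(-1,3);Q=Q[~np.isnan(Q[:,0])]
    L=(Q-p)@M
    for a in np.arange(-.43,-.1,.03):
        m=(L[:,2]>a)&(L[:,2]<a+.03)&(np.hypot(L[:,0],L[:,1])<.1)&(Q[:,2]>.06)
        if m.sum()>3: print(n,round(a,2),m.sum(),'y',L[m,1].min().round(3),L[m,1].max().round(3),'zmin',Q[m,2].min().round(3))
"; python3 fit.py
```

```text
t 15.03 q [ 1.300e-02  9.520e-01  1.000e-03  1.885e+00  1.667e+00  1.534e+00
 -1.266e+00] p [ 0.6116 -0.3954  0.149 ] 
 z [ 0.09  -0.996 -0.005] y [ 0.996  0.09  -0.002] F [0.2 0.2 0.1] w 0.0855
togo t [-0.01  0.04 -4.35] r [-0.04 -0.02  0.  ]
scene -0.37 224 y 0.005 0.055 zmin 0.125
scene -0.34 360 y 0.008 0.056 zmin 0.121
scene -0.31 867 y -0.064 0.055 zmin 0.122
scene -0.28 283 y -0.032 0.044 zmin 0.123
scene -0.25 263 y -0.027 0.039 zmin 0.13
scene -0.22 266 y -0.028 0.041 zmin 0.125
scene -0.19 310 y -0.037 0.039 zmin 0.118
scene -0.16 316 y -0.034 0.039 zmin 0.131
scene -0.13 497 y -0.067 0.07 zmin 0.137
top -0.4 10 y 0.013 0.042 zmin 0.162
top -0.37 163 y -0.01 0.052 zmin 0.141
top -0.34 121 y 0.012 0.054 zmin 0.134
top -0.31 190 y -0.026 0.049 zmin 0.144
top -0.28 380 y -0.038 0.038 zmin 0.144
top -0.25 399 y -0.038 0.036 zmin 0.147
top -0.22 411 y -0.04 0.038 zmin 0.141
top -0.19 366 y -0.039 0.036 zmin 0.131
top -0.16 393 y -0.039 0.036 zmin 0.146
top -0.13 543 y -0.07 0.068 zmin 0.134
0.0028103928741182223 (-1, -1, -1, -1) [ 0.2535  0.5943 -0.0398  0.5063  0.0549  0.0023  0.3006 -0.0511  1.5324]
[ 0.0231  0.0082 -0.0034]
[ 0.0112  0.0207 -0.005 ]
[ 0.0027  0.0202 -0.0044]
[-0.0207  0.0011 -0.0012]
[-0.0011  0.0017 -0.0013]
[-0.0008  0.0018 -0.0015]
[0.0095 0.0043 0.001 ]
[-0.0005  0.0009  0.0011]
[-0.0001  0.0009  0.001 ]
[0.0002 0.0012 0.0009]
[0.0047 0.0007 0.0006]
[0.0037 0.0003 0.0007]
[0.009  0.0013 0.0009]
[-0.0019 -0.0006  0.0096]
[0.0122 0.0006 0.001 ]
```

View pics/s5.png

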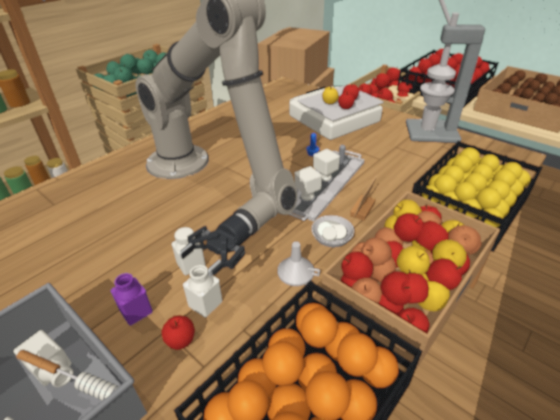

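View pics/t5.png

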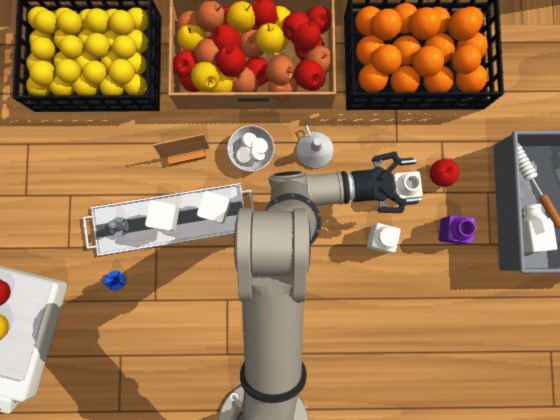

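drive_tool([
  {"tx":0,"ty":0,"tz":-1,"rx":0.27,"ry":0.02,"rz":0,"grip":-1},
  {"tx":0,"ty":0,"tz":-1,"rx":0,"ry":0,"rz":0,"grip":-1},
  {"tx":0,"ty":0,"tz":-0.8,"rx":0,"ry":0,"rz":0,"grip":-1},
  {"tx":0,"ty":0,"tz":-0.5,"rx":0,"ry":0,"rz":0,"grip":-1},
  {"tx":0,"ty":0,"tz":-0.4,"rx":0,"ry":0,"rz":0,"grip":-1},
])

```text
clock: 15.75
tcp_pos: [0.6116, -0.3953, 0.0755]
orientation: [1.171, 1.285, -1.125]
contact_force: [0.1, -0.0, -0.4]
grip_width: 0.0854
```

```bash
python3 -c "
from h import *
o,M=log();togo(o,M,[.6114,-.3946,.062],[.09,-.996,0],[.996,.09,0])
F={n:eyes.grab_frame(n) for n in('scene','top')}
a=F['scene']['frame'][170:340,150:350];b=F['top']['frame'][110:280,240:440]
cv2.imwrite('pics/s6.png',cv2.resize(np.hstack([a,b]),(800,340),interpolation=cv2.INTER_CUBIC))"
```

```text
t 15.75 q [ 0.024  1.065 -0.013  1.843  1.669  1.516 -1.335] p [ 0.6116 -0.3953  0.0755] 
 z [ 0.09  -0.995 -0.043] y [ 0.996  0.09  -0.002] F [ 0.1 -0.  -0.4] w 0.0854
togo t [-0.01  0.04 -0.67] r [-0.3  -0.04  0.  ]
```

View pics/s6.png

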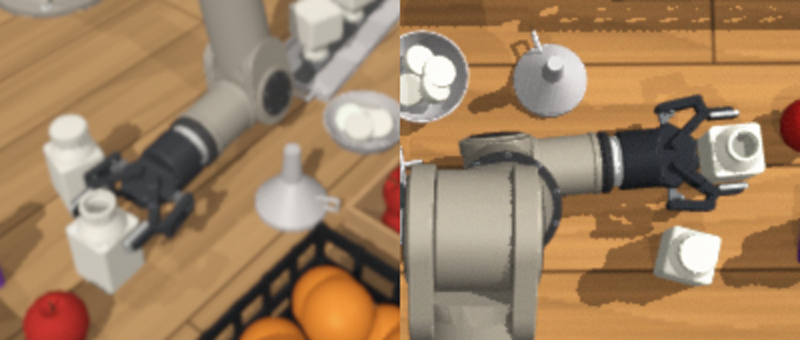

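drive_tool([
  {"tx":0,"ty":0.04,"tz":-0.3,"rx":0,"ry":0,"rz":0,"grip":-1},
  {"tx":0,"ty":0,"tz":-0.27,"rx":0,"ry":0,"rz":0,"grip":-1},
  {"tx":0,"ty":0,"tz":0,"rx":0,"ry":0,"rz":0,"grip":-0.6},
  {"tx":0,"ty":0,"tz":0,"rx":0,"ry":0,"rz":0,"grip":1},
  {"tx":0,"ty":0,"tz":0,"rx":0,"ry":0,"rz":0,"grip":1},
  {"tx":0,"ty":0,"tz":0,"rx":0,"ry":0,"rz":0,"grip":1},
  {"tx":0,"ty":0,"tz":0,"rx":0,"ry":0,"rz":0,"grip":1},
], grip_force=45)

```text
clock: 16.73
tcp_pos: [0.6117, -0.3945, 0.0649]
orientation: [1.172, 1.284, -1.125]
contact_force: [-0.1, -0.1, -1.7]
grip_width: 0.0631
```

```bash
python3 -c "
from h import *
log()"
```

```text
t 16.73 q [ 0.024  1.085 -0.014  1.834  1.669  1.518 -1.346] p [ 0.6117 -0.3945  0.0649] 
 z [ 0.09  -0.995 -0.043] y [ 0.996  0.09  -0.002] F [-0.1 -0.1 -1.7] w 0.0631
```

drive_tool([
  {"tx":0,"ty":0,"tz":0.5,"rx":0,"ry":0,"rz":0,"grip":1},
  {"tx":0,"ty":0,"tz":1,"rx":0,"ry":0,"rz":0,"grip":1},
  {"tx":0,"ty":0,"tz":1,"rx":0,"ry":0,"rz":0,"grip":1},
  {"tx":0,"ty":0,"tz":1,"rx":0,"ry":0,"rz":0,"grip":1},
  {"tx":0,"ty":0,"tz":1,"rx":0,"ry":0,"rz":0,"grip":1},
  {"tx":0,"ty":0,"tz":1,"rx":0,"ry":0,"rz":0,"grip":1},
  {"tx":0,"ty":0,"tz":1,"rx":0,"ry":0,"rz":0,"grip":1},
  {"tx":0,"ty":0,"tz":1,"rx":0,"ry":0,"rz":0,"grip":1},
  {"tx":0,"ty":0,"tz":1,"rx":0,"ry":0,"rz":0,"grip":1},
  {"tx":0,"ty":0,"tz":1,"rx":0,"ry":0,"rz":0,"grip":1},
])

```text
clock: 17.98
tcp_pos: [0.6116, -0.3945, 0.2562]
orientation: [1.172, 1.284, -1.125]
contact_force: [0.7, -0.7, -0.4]
grip_width: 0.0635
```

```bash
python3 -c "
from h import *
log()
cv2.imwrite('pics/s7.png',eyes.grab_frame('scene')['frame'])"; python3 fit.py | head -1
```

```text
t 17.98 q [ 0.018  0.736 -0.008  1.923  1.644  1.49  -1.087] p [ 0.6116 -0.3945  0.2562] 
 z [ 0.09  -0.995 -0.043] y [ 0.996  0.09  -0.002] F [ 0.7 -0.7 -0.4] w 0.0635
0.003987428411604312 (-1, -1, -1, -1) [ 0.261   0.5897 -0.0516  0.5205  0.0563  0.0024  0.302  -0.0471  1.5409]
```

View pics/s7.png

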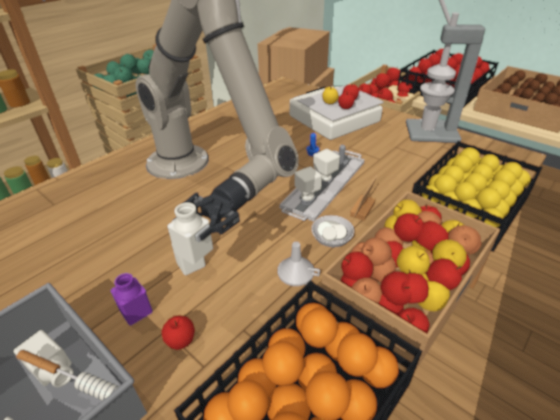

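drive_tool([
  {"tx":-0.26,"ty":1,"tz":-0.3,"rx":0.996,"ry":0.09,"rz":0,"grip":1},
  {"tx":-0.26,"ty":1,"tz":-0.3,"rx":0.996,"ry":0.09,"rz":0,"grip":1},
  {"tx":-0.26,"ty":1,"tz":-0.3,"rx":0.996,"ry":0.09,"rz":0,"grip":1},
  {"tx":-0.26,"ty":1,"tz":-0.3,"rx":0.996,"ry":0.09,"rz":0,"grip":1},
  {"tx":-0.26,"ty":1,"tz":-0.3,"rx":0.996,"ry":0.09,"rz":0,"grip":1},
  {"tx":-0.26,"ty":1,"tz":-0.3,"rx":0.996,"ry":0.09,"rz":0,"grip":1},
  {"tx":-0.26,"ty":1,"tz":-0.3,"rx":0.996,"ry":0.09,"rz":0,"grip":1},
  {"tx":-0.26,"ty":1,"tz":-0.3,"rx":0.996,"ry":0.09,"rz":0,"grip":1},
  {"tx":-0.26,"ty":1,"tz":-0.3,"rx":0.996,"ry":0.09,"rz":0,"grip":1},
  {"tx":-0.26,"ty":1,"tz":-0.3,"rx":0.996,"ry":0.09,"rz":0,"grip":1},
])

```text
clock: 19.27
tcp_pos: [0.5593, -0.194, 0.1954]
orientation: [2.051, 2.249, -0.131]
contact_force: [-0.0, -0.6, -1.6]
grip_width: 0.0636
```

drive_tool([
  {"tx":0,"ty":1,"tz":0,"rx":0.62,"ry":0.056,"rz":0,"grip":1},
  {"tx":0,"ty":1,"tz":0,"rx":0.62,"ry":0.056,"rz":0,"grip":1},
  {"tx":0,"ty":1,"tz":-1,"rx":0,"ry":0,"rz":0,"grip":1},
  {"tx":0,"ty":0.7,"tz":-1,"rx":0,"ry":0,"rz":0,"grip":1},
  {"tx":0,"ty":0,"tz":-1,"rx":0,"ry":0,"rz":0,"grip":1},
  {"tx":0,"ty":0,"tz":-1,"rx":0,"ry":0,"rz":0,"grip":1},
  {"tx":0,"ty":0,"tz":-1,"rx":0,"ry":0,"rz":0,"grip":1},
  {"tx":0,"ty":0,"tz":0,"rx":0,"ry":0,"rz":0,"grip":1},
])

```text
clock: 20.27
tcp_pos: [0.5583, -0.1207, 0.0931]
orientation: [-2.094, -2.295, -0.041]
contact_force: [-0.4, 0.3, -0.5]
grip_width: 0.0638
```

```bash
python3 -c "
from h import *
o,M=log();togo(o,M,[.56,-.12,.0136],[-.004,.043,-1],[.996,.09,0])
F={n:eyes.grab_frame(n) for n in('scene','top')}
a=F['scene']['frame'][100:340,150:400];b=F['top']['frame'][100:340,190:440]
cv2.imwrite('pics/s8.png',cv2.resize(np.hstack([a,b]),(800,384),interpolation=cv2.INTER_CUBIC))"
```

```text
t 20.27 q [ 0.497  0.53  -0.48   1.884  0.27   0.807 -0.025] p [ 0.5583 -0.1207  0.0931] 
 z [-0.007  0.042 -0.999] y [ 0.996  0.091 -0.003] F [-0.4  0.3 -0.5] w 0.0638
togo t [ 0.09  0.03 -3.97] r [ 0.   -0.02 -0.01]
```

View pics/s8.png

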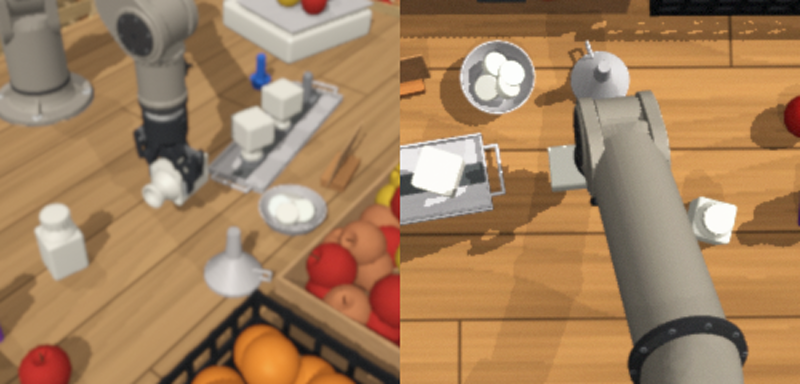

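drive_tool([
  {"tx":0.05,"ty":0,"tz":-1,"rx":0,"ry":0,"rz":0,"grip":1},
  {"tx":0,"ty":0,"tz":-1,"rx":0,"ry":0,"rz":0,"grip":1},
  {"tx":0,"ty":0,"tz":-1,"rx":0,"ry":0,"rz":0,"grip":1},
  {"tx":0,"ty":0,"tz":-0.6,"rx":0,"ry":0,"rz":0,"grip":1},
  {"tx":0,"ty":0,"tz":-0.25,"rx":0,"ry":0,"rz":0,"grip":1},
  {"tx":0,"ty":0,"tz":-0.1,"rx":0,"ry":0,"rz":0,"grip":1},
  {"tx":0,"ty":0,"tz":0,"rx":0,"ry":0,"rz":0,"grip":1},
])

```text
clock: 21.25
tcp_pos: [0.561, -0.1206, 0.0163]
orientation: [-2.097, -2.298, -0.045]
contact_force: [-0.7, -0.6, -1.2]
grip_width: 0.0632
```

```bash
python3 -c "
from h import *
o,M=log()"
```

```text
t 21.25 q [ 0.452  0.643 -0.427  1.914  0.343  0.666 -0.081] p [ 0.561  -0.1206  0.0163] 
 z [-0.003  0.042 -0.999] y [0.996 0.092 0.001] F [-0.7 -0.6 -1.2] w 0.0632
```

drive_tool([
  {"tx":0,"ty":0,"tz":-0.1,"rx":0,"ry":0,"rz":0,"grip":1},
  {"tx":0,"ty":0,"tz":0,"rx":0,"ry":0,"rz":0,"grip":1},
  {"tx":0,"ty":0,"tz":0,"rx":0,"ry":0,"rz":0,"grip":-0.6},
  {"tx":0,"ty":0,"tz":0,"rx":0,"ry":0,"rz":0,"grip":-1},
  {"tx":0,"ty":0,"tz":0.05,"rx":0,"ry":0,"rz":0,"grip":-1},
  {"tx":0,"ty":0,"tz":0,"rx":0,"ry":0,"rz":0,"grip":-1},
])

```text
clock: 22.0
tcp_pos: [0.5608, -0.1205, 0.015]
orientation: [-2.096, -2.298, -0.044]
contact_force: [0.5, 0.3, -0.6]
grip_width: 0.0851
```

```bash
python3 -c "
from h import *
o,M=log()
F={n:eyes.grab_frame(n) for n in('scene','top')}
a=F['scene']['frame'][140:260,200:325];b=F['top']['frame'][140:260,220:345]
cv2.imwrite('pics/s9.png',cv2.resize(np.hstack([a,b]),(800,384),interpolation=cv2.INTER_CUBIC))"
```

```text
t 22.0 q [ 0.452  0.644 -0.426  1.915  0.344  0.664 -0.082] p [ 0.5608 -0.1205  0.015 ] 
 z [-0.004  0.042 -0.999] y [0.996 0.092 0.   ] F [ 0.5  0.3 -0.6] w 0.0851
```

View pics/s9.png

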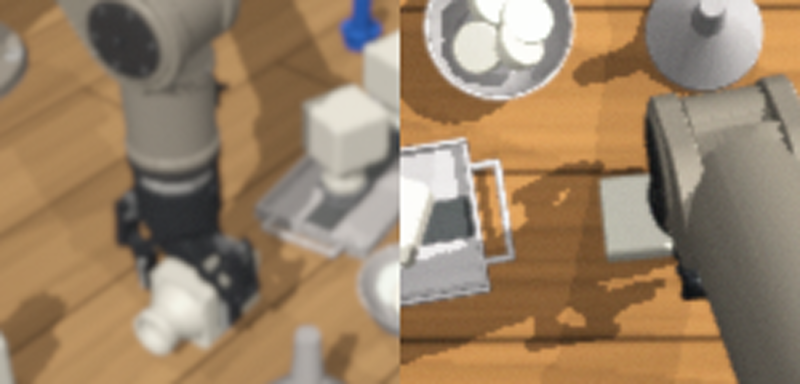

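drive_tool([
  {"tx":-0.02,"ty":0.2,"tz":0.06,"rx":-0.885,"ry":-0.08,"rz":0,"grip":-1},
  {"tx":-0.02,"ty":0.2,"tz":0.03,"rx":-0.885,"ry":-0.08,"rz":0,"grip":-1},
  {"tx":-0.02,"ty":0.2,"tz":0.02,"rx":-0.885,"ry":-0.08,"rz":0,"grip":-1},
  {"tx":-0.02,"ty":0.2,"tz":0.02,"rx":-0.885,"ry":-0.08,"rz":0,"grip":-1},
  {"tx":-0.02,"ty":0.2,"tz":0,"rx":-0.885,"ry":-0.08,"rz":0,"grip":-1},
  {"tx":0,"ty":0,"tz":0,"rx":0,"ry":0,"rz":0,"grip":-1},
])

```text
clock: 22.85
tcp_pos: [0.5589, -0.0961, 0.0162]
orientation: [1.789, 1.977, -0.533]
contact_force: [0.7, 0.1, 0.3]
grip_width: 0.0853
```

```bash
python3 -c "
from h import *
o,M=log();togo(o,M,[.5591,-.1004,.0163],[.049,-.542,-.839],[.996,.09,0])
F={n:eyes.grab_frame(n) for n in('scene','top')}
a=F['scene']['frame'][140:260,200:325];b=F['top']['frame'][140:260,220:345]
cv2.imwrite('pics/s10.png',cv2.resize(np.hstack([a,b]),(800,384),interpolation=cv2.INTER_CUBIC))"
```

```text
t 22.85 q [-0.269  0.665  0.008  2.016  0.864  0.777 -0.889] p [ 0.5589 -0.0961  0.0162] 
 z [ 0.051 -0.542 -0.839] y [ 0.995  0.099 -0.003] F [0.7 0.1 0.3] w 0.0853
togo t [ 0.01 -0.21  0.01] r [ 0.01 -0.02 -0.06]
```

View pics/s10.png

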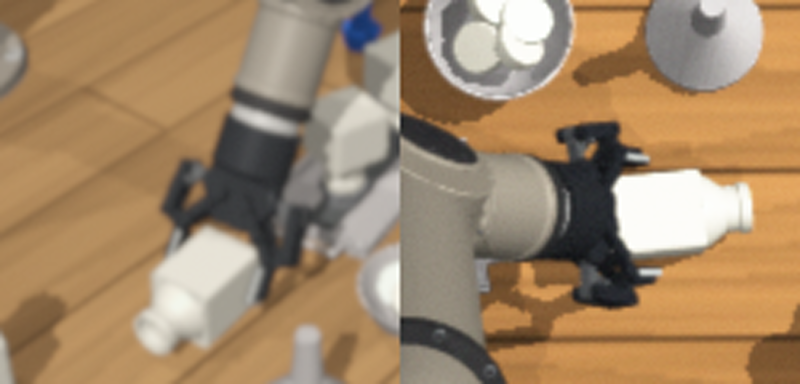

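drive_tool([
  {"tx":0,"ty":-0.2,"tz":0,"rx":0,"ry":0,"rz":-0.05,"grip":-1},
  {"tx":0,"ty":0,"tz":0,"rx":0,"ry":0,"rz":0,"grip":-0.6},
  {"tx":0,"ty":0,"tz":0,"rx":0,"ry":0,"rz":0,"grip":1},
  {"tx":0,"ty":0,"tz":0,"rx":0,"ry":0,"rz":0,"grip":1},
  {"tx":0,"ty":0,"tz":0,"rx":0,"ry":0,"rz":0,"grip":1},
  {"tx":0,"ty":0,"tz":0,"rx":0,"ry":0,"rz":0,"grip":1},
], grip_force=45)

```text
clock: 23.7
tcp_pos: [0.5592, -0.1063, 0.0186]
orientation: [1.804, 1.959, -0.538]
contact_force: [0.9, -2.5, 5.8]
grip_width: 0.0636
```

```bash
python3 -c "
from h import *
o,M=log()
P=cloud(eyes.grab_frame('top'));P=P.reshape(-1,3);P=P[~np.isnan(P[:,0])]
q=P[(abs(P[:,0]-.56)<.05)&(P[:,1]>-.21)&(P[:,1]<-.165)&(P[:,2]>.02)&(P[:,2]<.08)]
print('mouth end',len(q),q.min(0),q.max(0), 'lip', np.percentile(q[:,1],1))
"
```

```text
t 23.7 q [-0.256  0.663  0.014  2.014  0.864  0.778 -0.888] p [ 0.5592 -0.1063  0.0186] 
 z [ 0.045 -0.546 -0.836] y [0.997 0.082 0.   ] F [ 0.9 -2.5  5.8] w 0.0636
mouth end 66 [ 0.54499955 -0.17654705  0.0318755 ] [ 0.58418755 -0.16505528  0.05910789] lip -0.17611306559677933
```

```bash
cat > tgt.py <<'E'
from h import *
import sys
def target(m_t,p_t,az,seat):
    """tool pose so mouth dir (tool frame m_t) is down, mouth point p_t (tool) at seat, tool z horizontally at az deg"""
    a=np.radians(az); y=np.array([np.sin(a),-np.cos(a),0]); y=y
    # tool frame: want M m_t = -z. Start from any rotation aligning m_t->down then yaw so z_tool horiz az
    A,_=R.align_vectors([[0,0,-1]],[m_t]);zz=A.as_matrix()[:,2];c=np.arctan2(zz[1],zz[0])
    M=(R.from_euler('z',a-c)*A).as_matrix()
    return np.array(seat)-M@p_t, M
E
python3 -c "
from tgt import *
o,M=log()
mouth=np.array([.5646,-.1765,.032]);ax=np.array([.0872,-.9962,0])
m=M.T@ax;p=M.T@(mouth-o['tcp_pos']);np.savez('held.npz',m=m,p=p);print('held',m.round(4),p.round(4))
for az in(-60,-75,-85):
    t,Mt=target(m,p,az,[.5142,.3708,.130]);print(az,t.round(4),Mt.round(3).tolist())
"
```

```text
t 23.75 q [-0.256  0.663  0.014  2.014  0.864  0.778 -0.888] p [ 0.5591 -0.1063  0.0186] 
 z [ 0.045 -0.546 -0.836] y [0.997 0.082 0.   ] F [ 1.7 -3.   5.8] w 0.0636
held [-0.8364  0.005   0.548 ] [-0.0663 -0.0003  0.0274]
-60 [0.5203 0.3588 0.2004] [[0.269, -0.868, 0.418], [-0.478, -0.497, -0.724], [0.836, -0.005, -0.548]]
-75 [0.517  0.3576 0.2004] [[0.136, -0.967, 0.216], [-0.531, -0.256, -0.808], [0.836, -0.005, -0.548]]
-85 [0.5146 0.3573 0.2004] [[0.042, -0.996, 0.073], [-0.546, -0.084, -0.833], [0.836, -0.005, -0.548]]
```

drive_tool([
  {"tx":0,"ty":0,"tz":0.5,"rx":0,"ry":0,"rz":0,"grip":1},
  {"tx":0,"ty":0,"tz":1,"rx":0,"ry":0,"rz":0,"grip":1},
  {"tx":0,"ty":0,"tz":1,"rx":0,"ry":0,"rz":0,"grip":1},
  {"tx":0,"ty":0,"tz":1,"rx":0,"ry":0,"rz":0,"grip":1},
  {"tx":0,"ty":0,"tz":1,"rx":0,"ry":0,"rz":0,"grip":1},
  {"tx":0,"ty":0,"tz":1,"rx":0.82,"ry":0.07,"rz":0,"grip":1},
  {"tx":0,"ty":0,"tz":1,"rx":0.82,"ry":0.07,"rz":0,"grip":1},
  {"tx":0,"ty":0,"tz":1,"rx":0.82,"ry":0.07,"rz":0,"grip":1},
  {"tx":0,"ty":0,"tz":1,"rx":0.82,"ry":0.07,"rz":0,"grip":1},
  {"tx":0,"ty":0,"tz":1,"rx":0.82,"ry":0.07,"rz":0,"grip":1},
])

```text
clock: 25.0
tcp_pos: [0.5585, -0.1045, 0.2096]
orientation: [2.123, 2.315, 0.001]
contact_force: [0.3, 0.2, -1.5]
grip_width: 0.0636
```

```bash
python3 -c "
from h import *
o,M=log()
F={n:eyes.grab_frame(n) for n in('scene','top')}
a=F['scene']['frame'][60:300,150:400];b=F['top']['frame'][100:340,190:440]
cv2.imwrite('pics/s11.png',cv2.resize(np.hstack([a,b]),(800,384),interpolation=cv2.INTER_CUBIC))"
```

```text
t 25.0 q [ 0.253  0.335 -0.221  1.827  0.086  0.988  0.083] p [ 0.5585 -0.1045  0.2096] 
 z [ 0.  0. -1.] y [0.996 0.086 0.   ] F [ 0.3  0.2 -1.5] w 0.0636
```

View pics/s11.png

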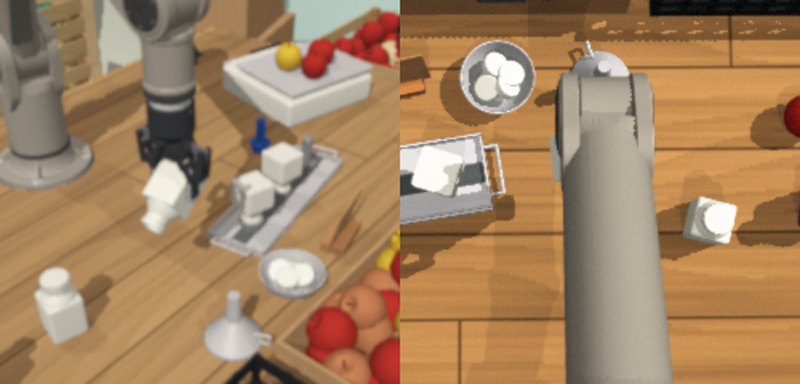

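drive_tool([
  {"tx":-0.1,"ty":0.5,"tz":0.6,"rx":0,"ry":0,"rz":1,"grip":1},
  {"tx":-0.1,"ty":0.8,"tz":0.6,"rx":0,"ry":0,"rz":1,"grip":1},
  {"tx":-0.1,"ty":1,"tz":0.6,"rx":0,"ry":0,"rz":1,"grip":1},
  {"tx":-0.1,"ty":1,"tz":0.6,"rx":0,"ry":0,"rz":1,"grip":1},
  {"tx":-0.1,"ty":1,"tz":0.6,"rx":0,"ry":0,"rz":1,"grip":1},
  {"tx":-0.1,"ty":1,"tz":0.6,"rx":0,"ry":0,"rz":1,"grip":1},
  {"tx":-0.1,"ty":1,"tz":0.6,"rx":0,"ry":0,"rz":1,"grip":1},
  {"tx":-0.1,"ty":1,"tz":0.6,"rx":0,"ry":0,"rz":1,"grip":1},
  {"tx":-0.1,"ty":1,"tz":0,"rx":0,"ry":0,"rz":1,"grip":1},
  {"tx":-0.1,"ty":1,"tz":0,"rx":0,"ry":0,"rz":1,"grip":1},
])

```text
clock: 26.35
tcp_pos: [0.5376, 0.0829, 0.3029]
orientation: [0.13, 3.135, -0.007]
contact_force: [0.2, -0.2, -0.6]
grip_width: 0.0633
```

```bash
python3 -c "
from tgt import *
o,M=log();h=np.load('held.npz')
t,Mt=target(h['m'],h['p'],-75,[.5142,.3708,.130]);togo(o,M,t,Mt[:,2],Mt[:,1])"
```

```text
t 26.35 q [ 0.189  0.243 -0.546  1.754  0.141  1.181  1.09 ] p [0.5376 0.0829 0.3029] 
 z [ 0.003 -0.004 -1.   ] y [ 0.083  0.997 -0.004] F [ 0.2 -0.2 -0.6] w 0.0633
togo t [-1.03 13.74 -5.12] r [-6.31  5.28 12.37]
```

drive_tool([
  {"tx":-0.07,"ty":1,"tz":0,"rx":0,"ry":0,"rz":1,"grip":1},
  {"tx":-0.07,"ty":1,"tz":0,"rx":0,"ry":0,"rz":1,"grip":1},
  {"tx":-0.07,"ty":1,"tz":0,"rx":0,"ry":0,"rz":1,"grip":1},
  {"tx":-0.07,"ty":1,"tz":0,"rx":0,"ry":0,"rz":1,"grip":1},
  {"tx":-0.07,"ty":1,"tz":0,"rx":0,"ry":0,"rz":1,"grip":1},
  {"tx":-0.07,"ty":1,"tz":0,"rx":0,"ry":0,"rz":1,"grip":1},
  {"tx":-0.07,"ty":1,"tz":0,"rx":0,"ry":0,"rz":1,"grip":1},
  {"tx":-0.07,"ty":1,"tz":0,"rx":0,"ry":0,"rz":1,"grip":1},
  {"tx":-0.07,"ty":1,"tz":0,"rx":0,"ry":0,"rz":1,"grip":1},
  {"tx":-0.07,"ty":1,"tz":0,"rx":0,"ry":0,"rz":1,"grip":1},
])

```text
clock: 27.6
tcp_pos: [0.5235, 0.2827, 0.3026]
orientation: [-1.916, 2.487, -0.002]
contact_force: [0.5, -0.2, -0.8]
grip_width: 0.0638
```

```bash
python3 -c "
from tgt import *
o,M=log();h=np.load('held.npz')
t,Mt=target(h['m'],h['p'],-75,[.5142,.3708,.130]);togo(o,M,t,Mt[:,2],Mt[:,1])"
```

```text
t 27.6 q [ 0.035  0.402 -0.843  1.626  0.315  1.253  2.016] p [0.5235 0.2827 0.3026] 
 z [ 0.003  0.    -1.   ] y [-0.967  0.255 -0.003] F [ 0.5 -0.2 -0.8] w 0.0638
togo t [-0.33  3.75 -5.11] r [-7.18 -0.02  3.36]
```

drive_tool([
  {"tx":-0.04,"ty":0.47,"tz":0,"rx":-0.9,"ry":0,"rz":0.42,"grip":1},
  {"tx":-0.04,"ty":0.47,"tz":0,"rx":-0.9,"ry":0,"rz":0.42,"grip":1},
  {"tx":-0.04,"ty":0.47,"tz":0,"rx":-0.9,"ry":0,"rz":0.42,"grip":1},
  {"tx":-0.04,"ty":0.47,"tz":0,"rx":-0.9,"ry":0,"rz":0.42,"grip":1},
])

```text
clock: 28.1
tcp_pos: [0.5209, 0.3205, 0.3033]
orientation: [1.947, -1.988, 0.574]
contact_force: [0.3, 0.6, -1.9]
grip_width: 0.0638
```

```bash
python3 -c "
from tgt import *
o,M=log();h=np.load('held.npz')
t,Mt=target(h['m'],h['p'],-75,[.5142,.3708,.130]);togo(o,M,t,Mt[:,2],Mt[:,1])"
```

```text
t 28.1 q [-0.37   0.585 -0.745  1.437  0.661  1.709  1.951] p [0.5209 0.3205 0.3033] 
 z [ 0.064 -0.479 -0.876] y [-0.997  0.002 -0.074] F [ 0.3  0.6 -1.9] w 0.0638
togo t [-0.2   1.86 -5.14] r [-3.56  0.03  1.69]
```

drive_tool([
  {"tx":-0.04,"ty":0.47,"tz":-0.5,"rx":-0.9,"ry":0,"rz":0.42,"grip":1},
  {"tx":-0.04,"ty":0.47,"tz":-0.5,"rx":-0.9,"ry":0,"rz":0.42,"grip":1},
])

```text
clock: 28.35
tcp_pos: [0.5192, 0.3397, 0.2831]
orientation: [1.915, -1.716, 0.811]
contact_force: [-0.7, 0.9, -1.8]
grip_width: 0.0639
```

```bash
python3 -c "
from tgt import *
o,M=log();h=np.load('held.npz')
t,Mt=target(h['m'],h['p'],-75,[.5142,.3708,.130]);togo(o,M,t,Mt[:,2],Mt[:,1])
cv2.imwrite('pics/s12.png',eyes.grab_frame('scene')['frame'])"
```

```text
t 28.35 q [-0.536  0.698 -0.681  1.391  0.801  1.875  1.98 ] p [0.5192 0.3397 0.2831] 
 z [ 0.132 -0.67  -0.731] y [-0.99  -0.132 -0.058] F [-0.7  0.9 -1.8] w 0.0639
togo t [-0.11  0.9  -4.13] r [-1.77  0.04  0.84]
```

View pics/s12.png

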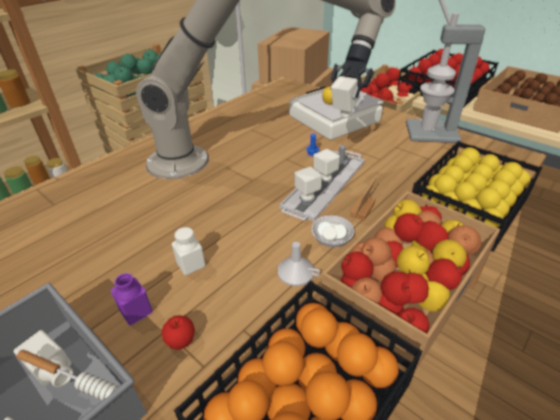

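```bash
python3 -c "
from tgt import *
o,M=log();h=np.load('held.npz')
for az in(-20,-35,-50):
    t,Mt=target(h['m'],h['p'],az,[.5142,.3708,.130]);togo(o,M,t,Mt[:,2],Mt[:,1])"
```

```text
t 28.4 q [-0.542  0.704 -0.682  1.395  0.803  1.876  1.981] p [0.5161 0.3424 0.2787] 
 z [ 0.134 -0.673 -0.727] y [-0.989 -0.142 -0.05 ] F [-3.8  1.4 -3.8] w 0.0635
togo t [ 0.52  1.16 -3.91] r [-1.59 -0.85  7.62]
togo t [ 0.43  1.   -3.91] r [-1.65 -0.62  5.76]
togo t [ 0.31  0.88 -3.91] r [-1.69 -0.39  3.89]
```

drive_tool([
  {"tx":0.07,"ty":0.16,"tz":0,"rx":-0.1,"ry":-0.1,"rz":0.96,"grip":1},
  {"tx":0.07,"ty":0.16,"tz":0,"rx":-0.1,"ry":-0.1,"rz":0.96,"grip":1},
  {"tx":0.07,"ty":0.16,"tz":0,"rx":-0.2,"ry":-0.1,"rz":0.96,"grip":1},
  {"tx":0.07,"ty":0.16,"tz":0,"rx":-0.3,"ry":-0.1,"rz":0.96,"grip":1},
  {"tx":0.07,"ty":0.16,"tz":0,"rx":-0.4,"ry":-0.1,"rz":0.96,"grip":1},
  {"tx":0.07,"ty":0.16,"tz":0,"rx":-0.4,"ry":-0.1,"rz":0.96,"grip":1},
  {"tx":0,"ty":0,"tz":0,"rx":0,"ry":0,"rz":0,"grip":1},
])

```text
clock: 29.28
tcp_pos: [0.5264, 0.3579, 0.2829]
orientation: [2.444, -0.789, 1.259]
contact_force: [0.3, 0.3, -0.5]
grip_width: 0.0638
```

```bash
python3 -c "
from tgt import *
o,M=log();h=np.load('held.npz')
for az in(-20,-35,-50):
    t,Mt=target(h['m'],h['p'],az,[.5142,.3708,.130]);togo(o,M,t,Mt[:,2],Mt[:,1])
cv2.imwrite('pics/s13.png',eyes.grab_frame('scene')['frame'])"
```

```text
t 29.27 q [-0.558  0.566 -0.777  1.78   1.221  1.62   2.349] p [0.5264 0.3579 0.2829] 
 z [ 0.661 -0.475 -0.581] y [-0.584 -0.811 -0.001] F [ 0.3  0.3 -0.5] w 0.0638
togo t [ 0.01  0.38 -4.13] r [-0.11 -0.27  1.95]
togo t [-0.08  0.23 -4.13] r [-0.14 -0.25  0.07]
togo t [-0.21  0.1  -4.13] r [-0.18 -0.23 -1.8 ]
```

View pics/s13.png

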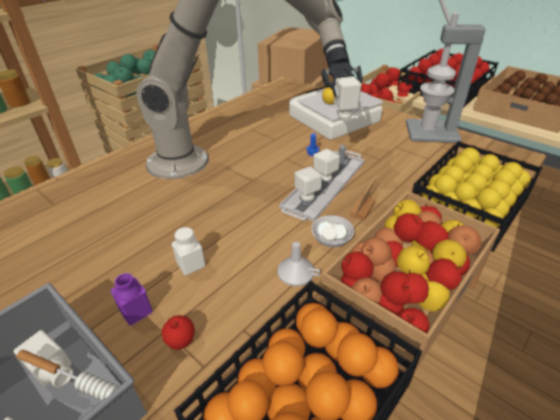

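drive_tool([
  {"tx":-0.08,"ty":0.23,"tz":0,"rx":-0.14,"ry":-0.25,"rz":0.05,"grip":1},
  {"tx":0,"ty":0,"tz":-1,"rx":0,"ry":0,"rz":0,"grip":1},
  {"tx":0,"ty":0,"tz":-1,"rx":0,"ry":0,"rz":0,"grip":1},
  {"tx":0,"ty":0,"tz":-1,"rx":0,"ry":0,"rz":0,"grip":1},
  {"tx":0,"ty":0,"tz":-0.8,"rx":0,"ry":0,"rz":0,"grip":1},
  {"tx":0,"ty":0,"tz":0,"rx":0,"ry":0,"rz":0,"grip":1},
  {"tx":0,"ty":0,"tz":0,"rx":0,"ry":0,"rz":0,"grip":1},
])

```text
clock: 30.2
tcp_pos: [0.5268, 0.362, 0.2079]
orientation: [2.416, -0.78, 1.307]
contact_force: [-1.3, 0.1, -0.4]
grip_width: 0.0636
```

```bash
python3 -c "
from tgt import *
o,M=log();h=np.load('held.npz')
t,Mt=target(h['m'],h['p'],-35,[.5142,.3708,.130]);togo(o,M,t,Mt[:,2],Mt[:,1])
F={n:eyes.grab_frame(n) for n in('scene','top')}
for n in F: np.savez(n+'1.npz',P=cloud(F[n]),frame=F[n]['frame'])
a=F['scene']['frame'][90:210,290:415];b=F['top']['frame'][150:270,50:175]
cv2.imwrite('pics/s14.png',cv2.resize(np.hstack([a,b]),(800,384),interpolation=cv2.INTER_CUBIC))"
```

```text
t 30.2 q [-0.61   0.683 -0.733  1.825  1.3    1.612  2.2  ] p [0.5268 0.362  0.2079] 
 z [ 0.682 -0.484 -0.549] y [-0.582 -0.813 -0.006] F [-1.3  0.1 -0.4] w 0.0636
togo t [-0.1   0.03 -0.37] r [-0.01 -0.    0.05]
```

View pics/s14.png

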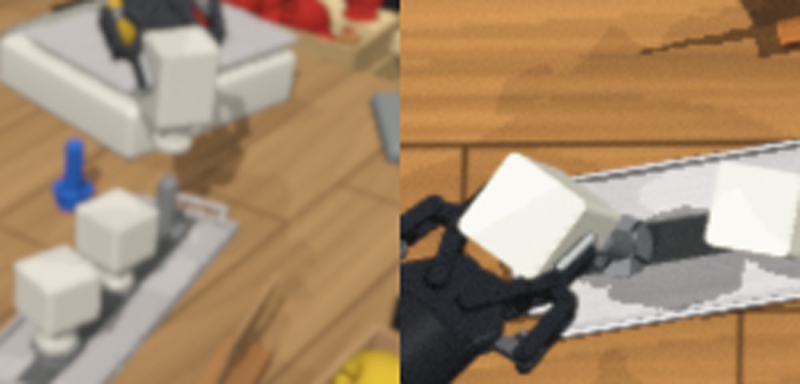

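```bash
cat > meas.py <<'E'
from tgt import *
from scipy.optimize import least_squares
def peg(P):
    q=P.reshape(-1,3);q=q[~np.isnan(q[:,0])];q=q[(np.hypot(q[:,0]-.514,q[:,1]-.371)<.022)&(q[:,2]>.034)&(q[:,2]<.086)]
    s=least_squares(lambda c:np.hypot(q[:,0]-c[0],q[:,1]-c[1])-.012,[.514,.371],loss='soft_l1',f_scale=.001)
    return s.x,len(q)
def box(P,frame,o,M,h):
    # predicted pose of bottle: axis & mouth from held
    ax=M@h['m'];mo=o['tcp_pos']+M@h['p'];
    base=mo-.12*ax
    q=P.reshape(-1,3);c=frame.reshape(-1,3).astype(int);ok=~np.isnan(q[:,0])&(c.min(1)>110)&(c.max(1)-c.min(1)<50);q=q[ok]
    d=q-base;a=d@ax;rr=np.linalg.norm(d-np.outer(a,ax),axis=1)
    q=q[(a>-.012)&(a<.076)&(rr<.052)]
    x0=np.cross(M[:,1],ax)
    A0=np.column_stack([M[:,1],np.cross(ax,M[:,1]),ax]);A0=R.from_matrix(A0)
    def res(p):
        A=(R.from_rotvec(p[3:]*10)*A0).as_matrix();L=(q-base-p[:3])@A-[0,0,.04];k=abs(L)-[.032,.032,.04]
        out=np.linalg.norm(np.maximum(k,0),axis=1);return out+np.minimum(k.max(1),0)
    s=least_squares(res,np.zeros(6),loss='soft_l1',f_scale=.0015)
    A=(R.from_rotvec(s.x[3:]*10)*A0).as_matrix();b=base+s.x[:3]
    return len(q),b,A[:,2],b+.12*A[:,2],np.median(abs(res(s.x)))
E
python3 -c "
from meas import *
o,M=log();h=np.load('held.npz')
print('pred mouth',o['tcp_pos']+M@h['p'],M@h['m'])
for n in('scene','top'):
    a=np.load(n+'0.npz');b=np.load(n+'1.npz');pg,k=peg(a['P']);r_=box(b['P'],b['frame'],o,M,h)
    print(n,'peg',pg.round(4),k,'bottle n',r_[0],'base',r_[1].round(4),'ax',r_[2].round(4),'mouth',r_[3].round(4),'res',r_[4].round(5),'off',(r_[3][:2]-pg).round(4))
"
```

```text
t 30.3 q [-0.61   0.682 -0.733  1.825  1.3    1.612  2.2  ] p [0.5268 0.362  0.2084] 
 z [ 0.682 -0.483 -0.549] y [-0.582 -0.813 -0.007] F [ 1.  -0.3 -0.1] w 0.0638
pred mouth [0.51631909 0.3705806  0.13796335] [ 3.04860149e-04  2.35849973e-03 -1.00000631e+00]
scene peg [0.5118 0.3731] 76 bottle n 651 base [0.5151 0.3687 0.2575] ax [-0.0014  0.0011 -1.    ] mouth [0.5149 0.3688 0.1375] res 0.00124 off [ 0.0032 -0.0042]
top peg [0.513 0.374] 74 bottle n 1171 base [0.5161 0.3694 0.2589] ax [-9.0e-04 -3.8e-03 -1.0e+00] mouth [0.516  0.369  0.1389] res 0.00119 off [ 0.003  -0.0051]
```

```bash
python3 -c "
from h import *
f=np.load('scene1.npz')['frame'];K=np.load('scene0.npz')['K'];T=np.load('scene0.npz')['T']
print(K)
g=f.astype(int).sum(2)//3
for r_ in range(126,170,3): print(r_,list(g[r_,330:360]))
def proj(p):
    c=T[:3,:3].T@(np.array(p)-T[:3,3]);return K[0]*c[0]/c[2]+K[2],K[1]*c[1]/c[2]+K[3],c[2]
for p in([.5142,.3708,.093],[.5142,.3708,.05],[.5163,.3706,.138],[.5163,.3706,.16],[.5163,.3706,.258]): print(p,np.round(proj(p),2))
"
```

```text
[390.89129227 390.89129227 275.50912678 205.66397773]
126 [np.int64(210), np.int64(212), np.int64(202), np.int64(180), np.int64(156), np.int64(146), np.int64(149), np.int64(154), np.int64(165), np.int64(181), np.int64(188), np.int64(188), np.int64(187), np.int64(187), np.int64(187), np.int64(187), np.int64(187), np.int64(186), np.int64(187), np.int64(186), np.int64(186), np.int64(186), np.int64(186), np.int64(186), np.int64(183), np.int64(173), np.int64(153), np.int64(139), np.int64(144), np.int64(157)]
129 [np.int64(188), np.int64(187), np.int64(183), np.int64(178), np.int64(169), np.int64(155), np.int64(142), np.int64(140), np.int64(149), np.int64(164), np.int64(167), np.int64(164), np.int64(162), np.int64(161), np.int64(158), np.int64(154), np.int64(152), np.int64(149), np.int64(146), np.int64(145), np.int64(149), np.int64(153), np.int64(149), np.int64(141), np.int64(135), np.int64(129), np.int64(120), np.int64(112), np.int64(107), np.int64(104)]
132 [np.int64(187), np.int64(184), np.int64(179), np.int64(176), np.int64(173), np.int64(168), np.int64(155), np.int64(156), np.int64(16
[... 5223 characters left out ...]
, np.int64(159)]
168 [np.int64(171), np.int64(172), np.int64(171), np.int64(171), np.int64(170), np.int64(168), np.int64(163), np.int64(150), np.int64(118), np.int64(83), np.int64(71), np.int64(72), np.int64(85), np.int64(110), np.int64(140), np.int64(164), np.int64(176), np.int64(182), np.int64(183), np.int64(182), np.int64(182), np.int64(182), np.int64(182), np.int64(181), np.int64(179), np.int64(174), np.int64(165), np.int64(149), np.int64(136), np.int64(129)]
[0.5142, 0.3708, 0.093] [342.34 145.01   1.42]
[0.5142, 0.3708, 0.05] [341.38 155.2    1.45]
[0.5163, 0.3706, 0.138] [343.85 134.13   1.39]
[0.5163, 0.3706, 0.16] [344.39 128.54   1.38]
[0.5163, 0.3706, 0.258] [346.9  102.23   1.32]
```

drive_tool([
  {"tx":-0.12,"ty":0.2,"tz":-0.5,"rx":0,"ry":0,"rz":0,"grip":1},
  {"tx":0,"ty":0,"tz":-0.8,"rx":0,"ry":0,"rz":0,"grip":1},
  {"tx":0,"ty":0,"tz":-0.7,"rx":0,"ry":0,"rz":0,"grip":1},
  {"tx":0,"ty":0,"tz":0,"rx":0,"ry":0,"rz":0,"grip":1},
  {"tx":0,"ty":0,"tz":0,"rx":0,"ry":0,"rz":0,"grip":1},
])

```text
clock: 30.92
tcp_pos: [0.5243, 0.3657, 0.1674]
orientation: [2.416, -0.779, 1.306]
contact_force: [0.3, -0.4, -0.8]
grip_width: 0.0636
```

```bash
python3 -c "
from meas import *
o,M=log();h=np.load('held.npz')
print('pred mouth',o['tcp_pos']+M@h['p'])
F={n:eyes.grab_frame(n) for n in('scene','top')}
for n in F:
    r_=box(cloud(F[n]),F[n]['frame'],o,M,h);print(n,r_[0],'ax',r_[2].round(4),'mouth',r_[3].round(4))
a=F['scene']['frame'][90:210,290:415];b=F['top']['frame'][150:270,50:175]
cv2.imwrite('pics/s15.png',cv2.resize(np.hstack([a,b]),(800,384),interpolation=cv2.INTER_CUBIC))"
```

```text
t 30.93 q [-0.632  0.746 -0.715  1.834  1.328  1.601  2.136] p [0.5243 0.3657 0.1674] 
 z [ 0.681 -0.484 -0.549] y [-0.582 -0.813 -0.005] F [ 0.3 -0.4 -0.8] w 0.0636
pred mouth [0.51371555 0.37417893 0.09700582]
scene 621 ax [ 0.0088 -0.0076 -0.9999] mouth [0.5132 0.3717 0.097 ]
top 1090 ax [-2.6e-03  9.0e-04 -1.0e+00] mouth [0.5135 0.3732 0.0984]
```

View pics/s15.png

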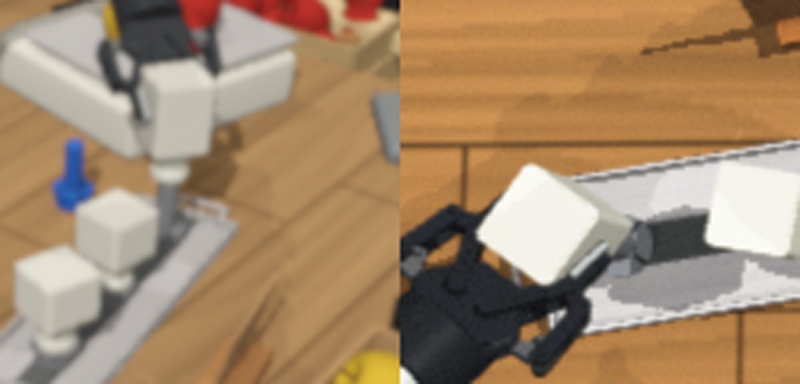

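drive_tool([
  {"tx":0,"ty":0,"tz":-0.2,"rx":0,"ry":0,"rz":0,"grip":1},
  {"tx":0,"ty":0,"tz":-0.2,"rx":0,"ry":0,"rz":0,"grip":1},
  {"tx":0,"ty":0,"tz":-0.2,"rx":0,"ry":0,"rz":0,"grip":1},
  {"tx":0,"ty":0,"tz":0,"rx":0,"ry":0,"rz":0,"grip":1},
])

```text
clock: 31.52
tcp_pos: [0.5242, 0.3655, 0.155]
orientation: [2.416, -0.779, 1.306]
contact_force: [0.3, 0.2, -1.5]
grip_width: 0.0631
```

drive_tool([
  {"tx":0,"ty":0,"tz":-0.2,"rx":0,"ry":0,"rz":0,"grip":1},
  {"tx":0,"ty":0,"tz":-0.2,"rx":0,"ry":0,"rz":0,"grip":1},
  {"tx":0,"ty":0,"tz":0,"rx":0,"ry":0,"rz":0,"grip":1},
])

```text
clock: 31.9
tcp_pos: [0.5242, 0.3655, 0.1471]
orientation: [2.416, -0.779, 1.306]
contact_force: [0.3, 0.2, -1.2]
grip_width: 0.0635
```

```bash
python3 -c "
from meas import *
o,M=log();h=np.load('held.npz')
print('pred mouth',o['tcp_pos']+M@h['p'])
F={n:eyes.grab_frame(n) for n in('scene','top')}
for n in F:
    r_=box(cloud(F[n]),F[n]['frame'],o,M,h);print(n,r_[0],'ax',r_[2].round(4),'mouth',r_[3].round(4))
a=F['scene']['frame'][90:210,290:415];b=F['top']['frame'][150:270,50:175]
cv2.imwrite('pics/s16.png',cv2.resize(np.hstack([a,b]),(800,384),interpolation=cv2.INTER_CUBIC))"
```

```text
t 31.9 q [-0.639  0.777 -0.704  1.839  1.344  1.593  2.105] p [0.5242 0.3655 0.1471] 
 z [ 0.681 -0.484 -0.549] y [-0.582 -0.813 -0.005] F [ 0.3  0.2 -1.2] w 0.0635
pred mouth [0.51362214 0.37389048 0.07667031]
scene 617 ax [-0.0097 -0.0029 -0.9999] mouth [0.5114 0.3722 0.0766]
top 1053 ax [-0.007  -0.0092 -0.9999] mouth [0.5129 0.3719 0.078 ]
```

View pics/s16.png

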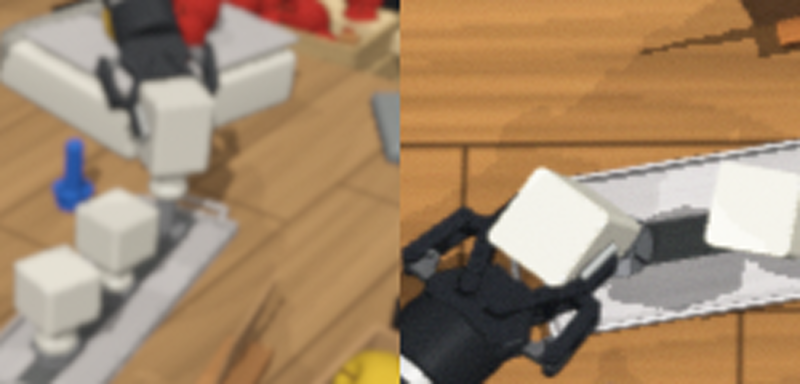

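drive_tool([
  {"tx":0,"ty":0,"tz":-0.25,"rx":0,"ry":0,"rz":0,"grip":1},
  {"tx":0,"ty":0,"tz":-0.25,"rx":0,"ry":0,"rz":0,"grip":1},
  {"tx":0,"ty":0,"tz":-0.25,"rx":0,"ry":0,"rz":0,"grip":1},
  {"tx":0,"ty":0,"tz":-0.25,"rx":0,"ry":0,"rz":0,"grip":1},
  {"tx":0,"ty":0,"tz":0,"rx":0,"ry":0,"rz":0,"grip":1},
])

```text
clock: 32.62
tcp_pos: [0.5242, 0.3655, 0.127]
orientation: [2.416, -0.779, 1.306]
contact_force: [0.2, -0.2, -0.6]
grip_width: 0.0637
```

drive_tool([
  {"tx":0,"ty":0,"tz":-0.25,"rx":0,"ry":0,"rz":0,"grip":1},
  {"tx":0,"ty":0,"tz":-0.25,"rx":0,"ry":0,"rz":0,"grip":1},
  {"tx":0,"ty":0,"tz":-0.2,"rx":0,"ry":0,"rz":0,"grip":1},
  {"tx":0,"ty":0,"tz":0,"rx":0,"ry":0,"rz":0,"grip":1},
])

```text
clock: 33.12
tcp_pos: [0.5242, 0.3655, 0.1131]
orientation: [2.416, -0.779, 1.306]
contact_force: [0.2, 0.2, -0.6]
grip_width: 0.0634
```

```bash
python3 -c "
from meas import *
o,M=log();h=np.load('held.npz')
print('pred mouth',o['tcp_pos']+M@h['p'])
F={n:eyes.grab_frame(n) for n in('scene','top')}
for n in F:
    r_=box(cloud(F[n]),F[n]['frame'],o,M,h);print(n,r_[0],'ax',r_[2].round(4),'mouth',r_[3].round(4))"
```

```text
t 33.12 q [-0.652  0.83  -0.686  1.843  1.372  1.581  2.056] p [0.5242 0.3655 0.1131] 
 z [ 0.681 -0.484 -0.549] y [-0.582 -0.813 -0.005] F [ 0.2  0.2 -0.6] w 0.0634
pred mouth [0.51359241 0.37392808 0.04266201]
scene 594 ax [-0.0076 -0.0084 -0.9999] mouth [0.5114 0.3715 0.0427]
top 986 ax [-0.0062 -0.0031 -1.    ] mouth [0.513  0.3726 0.0439]
```

14.7 mm to go; creep down watching the force.

drive_tool([
  {"tx":0,"ty":0,"tz":-0.2,"rx":0,"ry":0,"rz":0,"grip":1},
  {"tx":0,"ty":0,"tz":-0.2,"rx":0,"ry":0,"rz":0,"grip":1},
  {"tx":0,"ty":0,"tz":-0.12,"rx":0,"ry":0,"rz":0,"grip":1},
  {"tx":0,"ty":0,"tz":0,"rx":0,"ry":0,"rz":0,"grip":1},
])

```text
clock: 33.72
tcp_pos: [0.5242, 0.3656, 0.1028]
orientation: [2.416, -0.779, 1.306]
contact_force: [0.0, -0.3, -1.3]
grip_width: 0.0637
```

drive_tool([
  {"tx":0,"ty":0,"tz":-0.08,"rx":0,"ry":0,"rz":0,"grip":1},
  {"tx":0,"ty":0,"tz":-0.05,"rx":0,"ry":0,"rz":0,"grip":1},
  {"tx":0,"ty":0,"tz":0,"rx":0,"ry":0,"rz":0,"grip":1},
])

```text
clock: 34.1
tcp_pos: [0.5243, 0.3657, 0.1004]
orientation: [2.416, -0.779, 1.306]
contact_force: [-0.2, -0.6, -1.7]
grip_width: 0.0636
```

drive_tool([
  {"tx":0,"ty":0,"tz":-0.05,"rx":0,"ry":0,"rz":0,"grip":1},
  {"tx":0,"ty":0,"tz":0,"rx":0,"ry":0,"rz":0,"grip":1},
])

```text
clock: 34.35
tcp_pos: [0.5243, 0.3656, 0.0995]
orientation: [2.416, -0.779, 1.306]
contact_force: [0.7, 0.1, -1.8]
grip_width: 0.0637
```

drive_tool([
  {"tx":0,"ty":0,"tz":-0.05,"rx":0,"ry":0,"rz":0,"grip":1},
  {"tx":0,"ty":0,"tz":0,"rx":0,"ry":0,"rz":0,"grip":1},
])

```text
clock: 34.6
tcp_pos: [0.5243, 0.3656, 0.0984]
orientation: [2.416, -0.779, 1.306]
contact_force: [0.3, 0.2, -0.8]
grip_width: 0.0638
```

drive_tool([
  {"tx":0,"ty":0,"tz":-0.05,"rx":0,"ry":0,"rz":0,"grip":1},
  {"tx":0,"ty":0,"tz":0,"rx":0,"ry":0,"rz":0,"grip":1},
])

```text
clock: 34.85
tcp_pos: [0.5242, 0.3658, 0.0978]
orientation: [2.416, -0.779, 1.307]
contact_force: [-1.8, -0.1, 2.3]
grip_width: 0.0636
```

```bash
python3 -c "
from meas import *
o,M=log();h=np.load('held.npz')
print('pred mouth',o['tcp_pos']+M@h['p'])
F={n:eyes.grab_frame(n) for n in('scene','top')}
for n in F:
    r_=box(cloud(F[n]),F[n]['frame'],o,M,h);print(n,r_[0],'ax',r_[2].round(4),'mouth',r_[3].round(4))
a=F['scene']['frame'][90:210,290:415];b=F['top']['frame'][150:270,50:175]
cv2.imwrite('pics/s17.png',cv2.resize(np.hstack([a,b]),(800,384),interpolation=cv2.INTER_CUBIC))"
```

```text
t 34.85 q [-0.658  0.855 -0.678  1.843  1.385  1.576  2.034] p [0.5242 0.3658 0.0978] 
 z [ 0.682 -0.484 -0.549] y [-0.582 -0.813 -0.006] F [-1.8 -0.1  2.3] w 0.0636
pred mouth [0.51370458 0.37422158 0.02738858]
scene 578 ax [-0.0032 -0.0127 -0.9999] mouth [0.512  0.3712 0.0273]
top 964 ax [-0.0058 -0.0029 -1.    ] mouth [0.5131 0.3726 0.0286]
```

View pics/s17.png

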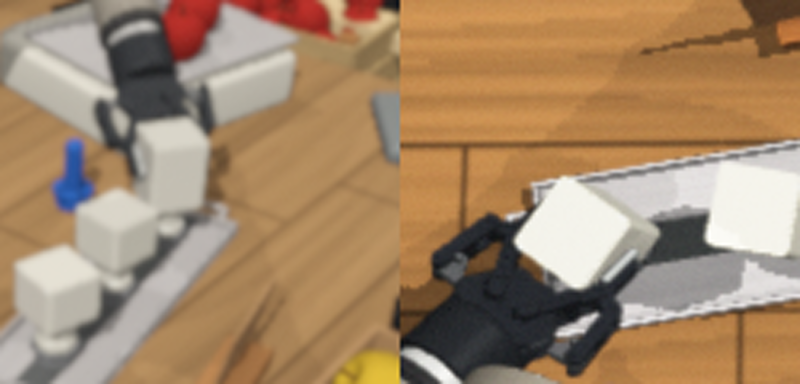

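drive_tool([
  {"tx":0,"ty":0,"tz":0,"rx":0,"ry":0,"rz":0,"grip":1},
  {"tx":0,"ty":0,"tz":0,"rx":0,"ry":0,"rz":0,"grip":-0.5},
  {"tx":0,"ty":0,"tz":0,"rx":0,"ry":0,"rz":0,"grip":-0.8},
  {"tx":0,"ty":0,"tz":0,"rx":0,"ry":0,"rz":0,"grip":-1},
  {"tx":0,"ty":0,"tz":0,"rx":0,"ry":0,"rz":0,"grip":-1},
])

```text
clock: 35.58
tcp_pos: [0.5243, 0.3656, 0.0973]
orientation: [2.416, -0.779, 1.306]
contact_force: [0.0, 0.4, -0.1]
grip_width: 0.0854
```

```bash
python3 -c "
from meas import *
o,M=log()
F={n:eyes.grab_frame(n) for n in('scene','top')}
a=F['scene']['frame'][90:210,290:415];b=F['top']['frame'][150:270,50:175]
cv2.imwrite('pics/s18.png',cv2.resize(np.hstack([a,b]),(800,384),interpolation=cv2.INTER_CUBIC))"
```

```text
t 35.58 q [-0.658  0.855 -0.677  1.843  1.385  1.575  2.034] p [0.5243 0.3656 0.0973] 
 z [ 0.681 -0.484 -0.549] y [-0.582 -0.813 -0.005] F [ 0.   0.4 -0.1] w 0.0854
```

View pics/s18.png

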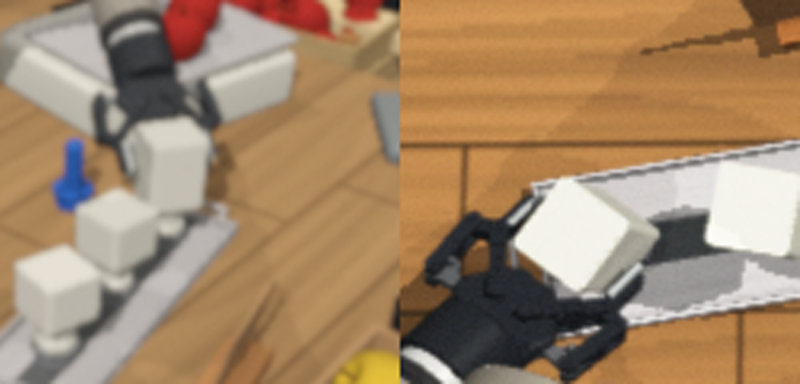

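drive_tool([
  {"tx":-0.27,"ty":0.19,"tz":0.23,"rx":0,"ry":0,"rz":0,"grip":-1},
  {"tx":-0.54,"ty":0.38,"tz":0.45,"rx":0,"ry":0,"rz":0,"grip":-1},
  {"tx":-0.54,"ty":0.38,"tz":0.5,"rx":0,"ry":0,"rz":0,"grip":-1},
  {"tx":-0.54,"ty":0.38,"tz":0.6,"rx":0,"ry":0,"rz":0,"grip":-1},
  {"tx":-0.54,"ty":0.38,"tz":0.7,"rx":0,"ry":0,"rz":0,"grip":-1},
  {"tx":-0.54,"ty":0.38,"tz":0.8,"rx":0,"ry":0,"rz":0,"grip":-1},
  {"tx":-0.54,"ty":0.2,"tz":1,"rx":0,"ry":0,"rz":0,"grip":-1},
  {"tx":-0.4,"ty":0,"tz":1,"rx":0,"ry":0,"rz":0,"grip":-1},
  {"tx":0,"ty":0,"tz":1,"rx":0,"ry":0,"rz":0,"grip":-1},
  {"tx":0,"ty":0,"tz":0,"rx":0,"ry":0,"rz":0,"grip":-1},
])

```text
clock: 36.92
tcp_pos: [0.4466, 0.4117, 0.2252]
orientation: [2.416, -0.783, 1.309]
contact_force: [0.4, 1.1, -0.5]
grip_width: 0.0851
```

```bash
python3 -c "
from meas import *
o,M=log();h=np.load('held.npz')
F={n:eyes.grab_frame(n) for n in('scene','top')}
M0=R.from_rotvec([2.416,-.779,1.306]).as_matrix();o0={'tcp_pos':np.array([.5243,.3656,.0975])}
for n in F:
    P=cloud(F[n]);r_=box(P,F[n]['frame'],o0,M0,h);print(n,r_[0],'ax',r_[2].round(4),'base',r_[1].round(4),'mouth',r_[3].round(4))
    for t in('capped_bottle','upended_b','cap_bowl','funnel','apple','price_card'):
        for d in spotter.masks_of(n,t):
            q=P[d['mask']];q=q[~np.isnan(q[:,0])]
            if d['confidence']>.5 and len(q): print('  ',t,round(d['confidence'],2),np.median(q,0).round(3))
cv2.imwrite('pics/s19.png',F['scene']['frame']);cv2.imwrite('pics/t19.png',F['top']['frame'])"
```

```text
t 36.92 q [-0.736  0.687 -0.782  1.792  1.206  1.727  2.134] p [0.4466 0.4117 0.2252] 
 z [ 0.682 -0.483 -0.549] y [-0.583 -0.813 -0.009] F [ 0.4  1.1 -0.5] w 0.0851
scene 563 ax [ 2.9e-03 -6.0e-04 -1.0e+00] base [0.5121 0.373  0.1476] mouth [0.5124 0.3729 0.0276]
   capped_bottle 0.64 [ 0.498 -0.327  0.076]
   upended_b 0.77 [0.565 0.102 0.102]
   upended_b 0.71 [0.545 0.227 0.105]
   cap_bowl 0.95 [0.721 0.022 0.037]
   funnel 0.91 [ 0.73  -0.157  0.026]
   apple 0.83 [ 0.664 -0.49   0.058]
   price_card 0.68 [0.723 0.183 0.021]
top 1022 ax [-0.009   0.0039 -1.    ] base [0.5137 0.3734 0.1485] mouth [0.5126 0.3739 0.0285]
   capped_bottle 0.98 [ 0.474 -0.304  0.088]
   capped_bottle 0.52 [0.552 0.113 0.118]
   upended_b 0.7 [0.531 0.24  0.118]
   upended_b 0.57 [0.552 0.114 0.118]
   cap_bowl 0.59 [0.717 0.028 0.036]
   funnel 0.89 [ 0.71  -0.14   0.026]
   apple 0.58 [ 0.644 -0.474  0.06 ]
   price_card 0.65 [0.713 0.203 0.046]
```

View pics/s19.png

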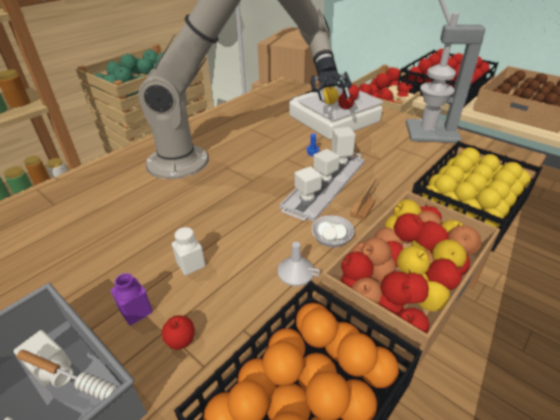

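View pics/t19.png

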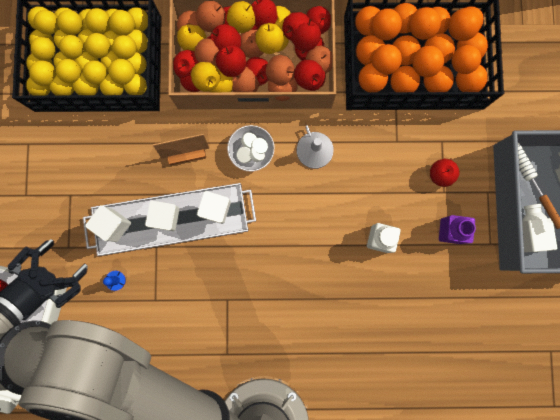

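drive_tool([
  {"tx":0,"ty":0,"tz":0.8,"rx":0,"ry":0,"rz":0,"grip":-1},
  {"tx":0,"ty":0,"tz":0.8,"rx":0,"ry":0,"rz":0,"grip":-1},
  {"tx":0,"ty":0,"tz":0.8,"rx":0,"ry":0,"rz":0,"grip":-1},
  {"tx":0,"ty":0,"tz":0,"rx":0,"ry":0,"rz":0,"grip":-1},
  {"tx":0,"ty":0,"tz":0,"rx":0,"ry":0,"rz":0,"grip":-1},
  {"tx":0,"ty":0,"tz":0,"rx":0,"ry":0,"rz":0,"grip":-1},
])

```text
clock: 38.38
tcp_pos: [0.4461, 0.4112, 0.2705]
orientation: [2.416, -0.779, 1.306]
contact_force: [-0.7, -0.0, -0.7]
grip_width: 0.0854
```

```bash
python3 -c "
from h import *
log();print(workorder.hand_in())"
```

```text
t 38.38 q [-0.721  0.626 -0.801  1.766  1.179  1.755  2.209] p [0.4461 0.4112 0.2705] 
 z [ 0.681 -0.484 -0.549] y [-0.582 -0.813 -0.004] F [-0.7 -0.  -0.7] w 0.0854
the job is handed in; nothing more can be done
None
```

The open bottle is upside down on the free peg, at the left end of the rack, with its lip on the collar. I handed the job in at 38.4 s; hand-in reports no verdict.

**How it went:** The bottle could not be turned over where it stood, because the rack and the capped bottle blocked a level approach. I carried it by the neck to clear counter, took it by the body and laid it on its side. Then I gripped it again near its base, turned it over above the rack and lowered it in small steps. At the collar the vertical force reading changed by about 3 N, and only then did I open the gripper and back away.

**Last checks, after letting go:**
- **Mouth height:** the two cameras put it at 27.6 and 28.5 mm, against 28 mm for the collar.
- **Tilt:** within 0.6° of upright.
- **Position:** the mouth was about 1 to 2 mm off the peg axis. My estimates of the axis themselves spread about 2 mm in x and up to 5 mm in y between methods and cameras, so this figure is the least certain.
- **Other things:** the small bottles, capped bottle, bowl, funnel, apple and price card showed shifts of 3 mm or less, about the measurement error. The funnel was only compared in the top camera. The purple and blue look-alikes look unmoved in the pictures.
- **Robot:** clear of everything in the pictures, with no contact force beyond sensor noise.

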